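# Feed plates from the magazine and press their dowels home

### The arm

A 6-joint arm with a two-finger parallel gripper is mounted at the origin on a cart in front of the work surface, level with it; the furniture and walls round the work are solid. World frame = base frame: x ahead of the robot, y to its left, z up, the work surface at z = 0. Lengths are in m, angles in degrees, forces in N, time in s.
With the tool pointing down it reaches from about 0.4 to 0.825 m from the base axis. Payload 7 kg.
Tool frame: the origin (TCP) lies between the finger pads; the fingertips stand 22 mm ahead of it and the grasp point (between the pads) lies 3 mm ahead of it; z points along the fingers, y is the line along which they close (so a half turn about z gives the same grasp; the last joint's range is limited). The gripper opens to 88 mm and grips with 3 to 60 N. Pads are 19 mm wide; open, the fingers measure 130 mm over their backs; the gripper's body (78 mm by 193 mm) begins 47 mm behind the grasp point.
Start: joints at [-56.03, 20.546, 0.682, 0, -70.136, -16.507], TCP at [0.203, -0.644, 0.223] pointing down, gripper open.
Joint ranges: [-176.03, 176.03], [-82.01, 121.73], [-58.28, 71.71], [-173.87, 95.51], [-174.79, -0.11], [-173.66, 173.66]. Speed limits (degrees/s): [136.94, 136.94, 172.46, 180, 180, 180].

### API

Orientations are given as [roll, pitch, yaw] about the fixed x, y, z axes, in that order (R = Rz(yaw) Ry(pitch) Rx(roll)).
In Python, from plant import ctrl gives the robot as it stands.
- The arm moves only by the tool apply_moves, never from a script. Its argument "targets" is a list of rows, each an object with "travel": the shift along the tool's x, y, z in mm, a list of three; "roll": the turn about the tool's z in degrees; "jaw": the finger opening in mm, from 0 to 87.6. In form: [{"travel": [tx, ty, tz], "roll": roll, "jaw": jaw}, ...]. A call has 1 to 10 rows; each row shifts and turns the commanded pose from where the row before left it, along the tool's axes as they then stand; what a row does not reach is not made up. A row lasts 1/10 s, in which the tool goes at most 50 mm and 8.59 degrees, less where a joint would pass 70% of its speed; a pose out of reach is approached as far as the arm can. A call with a gripper value outside its range is refused whole. The fingers move at their own pace and stop on an object; the grip force is fixed at half the most. Time passes only in rows, so rows that do not move let the fingers close. It gives the time, the measured TCP pose, the force, the opening and the grip force at its end, in the units of the state.
- ctrl.get_obs(): the state, without advancing time (a new reading comes with each control period).
- ctrl.snapshot(name): name is "side" or "top"; returns the picture (384x512x3 uint8, red, green, blue); there is no depth.
- ctrl.calibration(name): a dict with "K" (3x3 intrinsics, pixels), "extrinsics" (4x4, takes a point from camera to world coordinates). Camera axes: x right, y down, z forward; pixel columns grow to the right and rows downward; lengths in m; the calibration is good to about 2 mm. A picture is of the moment at which its call begins. calibration takes no time and is no camera call.
- ctrl.close_job(): hands the job in; it is judged then, once.
The state is a dict: "clock": time; "joint_pos": joint angles; "qvel": joint speeds; "tau": joint torques, N m; "tool_pos": TCP position; "orientation": TCP orientation; "force": force on the tool from outside, world axes, zero at the start; "moment": the same for the moment, N m; "opening": finger opening in m; "gripper_force": force on a finger pad.
Only numpy, scipy, OpenCV 4.12 (cv2) and the standard library are available. Lean on these libraries where they do the work, as an engineer would, in place of code of your own. Each camera call takes 0.05 s, during which the arm holds its last target. There are 200 camera calls.

### The job

Empty the plate magazine: with its pusher slide out the lowest plate, draw it out at the front, and draw the pusher back so that the next one drops, until no plate is left. Press the dowel pins at both ends of every plate in flush (the upright steel press bar is there to press against: first one end, then, with the plate turned round, the other), and lay the finished plates flat in the white tray, right way up. Leave the pusher drawn fully back, and leave the lens mount, the white post holder and the black tape where they are.

Things in the scene. Friction and masses are not known exactly. Their poses are not given: they have to be found in the camera images.
- breadboard: fixed black optical breadboard, a slab 300 (x) by 900 (y) by 65 (z) mm with a flat top, lying on the table; origin under its centre. Magazine, press bar, tray, lens mount and white post holder stand on its top, 65 mm above the table
- magazine: fixed aluminium gravity-fed magazine: a chute (outside x -49.5 to 49.5, y -21 to 21 mm, walls to 72 mm height) on a base 22 mm high. Origin on the board under the chute centre. Plates lie flat in it, one on another, length along its x, the lowest on the base (underside 22 mm above the board). The walls leave no room to take plates out from above
- magazine_exit (a point): middle of the magazine's exit slot, at x = -49.5, z = 27 mm of the magazine, axes as magazine. The slot is 14 mm high, so only the lowest plate can leave, towards magazine -x; above it a 16 mm gap between the corner posts lets the pins pass. The base ends at this plane, so a plate that stands out hangs free over the board
- pusher (a joint): travel in m of the magazine's pusher towards the chute: 0 = home (drawn back), 0.042 = fully in. Two low prongs push the lowest plate: fully in, it stands about 35 mm out of the exit. The plates above drop by one once it is drawn out and the pusher is home again. The pusher stays where it is left; friction 1.5 N, and a few N more with plates in
- pusher_knob (a point): point on the pusher's upright black knob, 16 mm (along magazine x) by 18 mm (along magazine y), standing free from 32 to 72 mm above the board; this point lies on its middle axis, 60 mm above the board. Home, it lies at x = +112 mm of the magazine; pushing moves it towards magazine -x
- press_bar: fixed steel press bar: an upright bar 90 mm wide (y), 16 mm thick, top 60 mm above the board, on a small foot with ribs behind. Origin on the board under the middle of its working face; the face is the plane x = 0 and looks along -x of this frame, flat from 10 to 60 mm height. It faces the robot, give or take
- bar_face (a point): middle of the press bar's working face, 30 mm above the board, axes as press_bar
- tray: loose shallow white plastic tray, 124 (x) by 256 (y) mm outside, walls 4 mm thick and 10 mm high in all, floor 4 mm thick, 0.4 kg; stands on the board; origin under its centre. Room for four plates side by side along y, 56 mm apart, each with its length along tray x
- plate1: grey metal adaptor plate 1 (of those present, the lower number lies lower in the magazine), 90 (x) by 30 (y) by 10 (z) mm, about 75 to 110 g; origin at the centre of its underside. A 6 mm steel dowel pin stands out of the middle of each end, 5 mm above the underside, by up to 8 mm: pin a at the +x end, pin b at the -x end. None if absent in this run
- plate1_pin_a (a joint): how far in m the dowel pin at the +x end of plate 1 has been pressed in: 0 = stands out 8 mm, 0.008 = flush with the end of the plate; it stays where it is pushed and needs about 6 N to move
- plate1_pin_b (a joint): how far in m the dowel pin at the -x end of plate 1 has been pressed in: 0 = stands out 8 mm, 0.008 = flush with the end of the plate; it stays where it is pushed and needs about 6 N to move
- plate2: grey metal adaptor plate 2 (of those present, the lower number lies lower in the magazine), 90 (x) by 30 (y) by 10 (z) mm, about 75 to 110 g; origin at the centre of its underside. A 6 mm steel dowel pin stands out of the middle of each end, 5 mm above the underside, by up to 8 mm: pin a at the +x end, pin b at the -x end. None if absent in this run
- plate2_pin_a (a joint): how far in m the dowel pin at the +x end of plate 2 has been pressed in: 0 = stands out 8 mm, 0.008 = flush with the end of the plate; it stays where it is pushed and needs about 6 N to move
- plate2_pin_b (a joint): how far in m the dowel pin at the -x end of plate 2 has been pressed in: 0 = stands out 8 mm, 0.008 = flush with the end of the plate; it stays where it is pushed and needs about 6 N to move
- plate3: grey metal adaptor plate 3 (of those present, the lower number lies lower in the magazine), 90 (x) by 30 (y) by 10 (z) mm, about 75 to 110 g; origin at the centre of its underside. A 6 mm steel dowel pin stands out of the middle of each end, 5 mm above the underside, by up to 8 mm: pin a at the +x end, pin b at the -x end. None if absent in this run
- plate3_pin_a (a joint): how far in m the dowel pin at the +x end of plate 3 has been pressed in: 0 = stands out 8 mm, 0.008 = flush with the end of the plate; it stays where it is pushed and needs about 6 N to move
- plate3_pin_b (a joint): how far in m the dowel pin at the -x end of plate 3 has been pressed in: 0 = stands out 8 mm, 0.008 = flush with the end of the plate; it stays where it is pushed and needs about 6 N to move
- plate4: grey metal adaptor plate 4 (of those present, the lower number lies lower in the magazine), 90 (x) by 30 (y) by 10 (z) mm, about 75 to 110 g; origin at the centre of its underside. A 6 mm steel dowel pin stands out of the middle of each end, 5 mm above the underside, by up to 8 mm: pin a at the +x end, pin b at the -x end. None if absent in this run
- plate4_pin_a (a joint): how far in m the dowel pin at the +x end of plate 4 has been pressed in: 0 = stands out 8 mm, 0.008 = flush with the end of the plate; it stays where it is pushed and needs about 6 N to move
- plate4_pin_b (a joint): how far in m the dowel pin at the -x end of plate 4 has been pressed in: 0 = stands out 8 mm, 0.008 = flush with the end of the plate; it stays where it is pushed and needs about 6 N to move
- flip_mount: bystander on the board: small black lens mount, 39x40x40 mm, origin under its centre
- post_white: bystander: short white post holder standing upright, 22x29x45 mm, on the board, origin under its centre
- tape_black: bystander: roll of black tape, 75 mm across, 19 mm high, on the table behind the board, origin under its centre

How it is judged (in metres and radians):
At the end, for the whole second after the job is handed in: every plate present lies in the tray, wholly within its walls (centre within 42 mm of the tray's centre along its x and 110 mm along its y), right way up and flat within 0.05 rad, at rest, both dowel pins no more than 1.5 mm proud; the tray flat on the board; the pusher within 4 mm of home (value of joint pusher below 0.004 m and value of joint each of plate1_pin_a, plate1_pin_b, plate2_pin_a, plate2_pin_b, plate3_pin_a, plate3_pin_b, plate4_pin_a, plate4_pin_b above 0.0065 m and x of plate1 in the frame of tray between -0.042 and 0.042 m and y of plate1 in the frame of tray between -0.11 and 0.11 m and z of plate1 in the frame of tray between 0.001 and 0.03 m and angle between each of plate1, plate2, plate3, plate4's own z axis and vertical below 0.05 rad and linear speed of each of plate1, plate2, plate3, plate4 below 0.02 m/s and x of plate2 in the frame of tray between -0.042 and 0.042 m and y of plate2 in the frame of tray between -0.11 and 0.11 m and z of plate2 in the frame of tray between 0.001 and 0.03 m and x of plate3 in the frame of tray between -0.042 and 0.042 m and y of plate3 in the frame of tray between -0.11 and 0.11 m and z of plate3 in the frame of tray between 0.001 and 0.03 m and x of plate4 in the frame of tray between -0.042 and 0.042 m and y of plate4 in the frame of tray between -0.11 and 0.11 m and z of plate4 in the frame of tray between 0.001 and 0.03 m and angle between tray's own z axis and vertical below 0.08 rad); the robot touches nothing.
It fails at once if the lens mount is pushed more than 30 mm away (distance of flip_mount from where it was at the start of the episode above 0.03 m).
It fails at once if the white post holder is pushed more than 30 mm away (distance of post_white from where it was at the start of the episode above 0.03 m).
It fails at once if the roll of black tape is pushed more than 30 mm away (distance of tape_black from where it was at the start of the episode above 0.03 m).
Of plate1, plate2, plate3, plate4 only 3 to 4 are there at a start; the rules pass over those that are not, and their reading is None.
At some moment in a run one of tray may be knocked a few centimetres aside while the robot is not near it.
Once in a run the grip may slacken for a moment while it holds something.
It also fails if it takes over 210 s, if anything falls off the work surface, if the arm or the gripper's body presses on something with over 40 N, if the wrist force passes 120 N, or if a joint passes its speed limit or range.

## Working session

There is one attempt and no reset: what is moved stays moved. The work goes in short steps, Python scripts to look and compute and a tool call to move; the robot and the scene stay as the last step left them, time stands still between calls to the robot, and variables do not carry over. Pictures are saved under pics/ and viewed, at most 14 in all, crops included, and the job is handed in when it is done.

Besides the shell and the picture viewer there is one more tool, called by a JSON object that holds its "op" and its "data". apply_moves: Moves the arm, as the interface text tells. Its arguments: {"type":"object","properties":{"targets":{"type":"array","items":{"type":"object","properties":{"travel":{"type":"array","items":{"type":"number"}},"roll":{"type":"number"},"jaw":{"type":"number"}}}}},"required":["targets"]}

```bash
ls; mkdir -p pics
python3 - <<'E'
from plant import ctrl
import cv2,numpy as np
print(ctrl.get_obs())
for n in("side","top"):
    im=ctrl.snapshot(n); cv2.imwrite(f"pics/{n}0.png",im[...,::-1])
    c=ctrl.calibration(n); print(n,np.round(c["K"],1).tolist(),np.round(c["extrinsics"],4).tolist())
E
```

```text
pics
{'clock': 0.0, 'joint_pos': array([-5.60290286e+01,  2.05926347e+01,  6.33586141e-01, -1.93967396e-02,
       -7.01374726e+01, -1.65058382e+01]), 'qvel': array([ 0.01089796, -0.00363257, -0.00838817, -0.04716537,  0.0543437 ,
        0.04375902]), 'tau': array([ 4.92872332e-04, -5.82720244e+01,  2.93052399e+01,  6.99735001e+00,
        6.73428556e-03, -2.09383011e-04]), 'tool_pos': array([ 0.20238688, -0.64341355,  0.22161002]), 'orientation': array([ 1.79902276e+02, -9.94280748e-03, -1.62541464e+02]), 'force': array([-0.4113451 , -0.09749968, -0.03101229]), 'moment': array([ 0.00102593, -0.00016644,  0.00410811]), 'gripper_force': 0.0, 'opening': 0.08785012238561453}
side [[403.8, 0.0, 260.2], [0.0, 403.8, 192.0], [0.0, 0.0, 1.0]] [[0.9997, -0.0107, 0.0226, 0.5369], [-0.025, -0.4032, 0.9148, -0.9548], [-0.0006, -0.915, -0.4034, 0.4976], [0.0, 0.0, 0.0, 1.0]]
top [[446.1, 0.0, 252.0], [0.0, 446.1, 189.7], [0.0, 0.0, 1.0]] [[-0.0148, -0.9973, 0.0718, 0.4579], [-0.9999, 0.0142, -0.0077, -0.0064], [0.0066, -0.0719, -0.9974, 1.3674], [0.0, 0.0, 0.0, 1.0]]
```

View pics/top0.png

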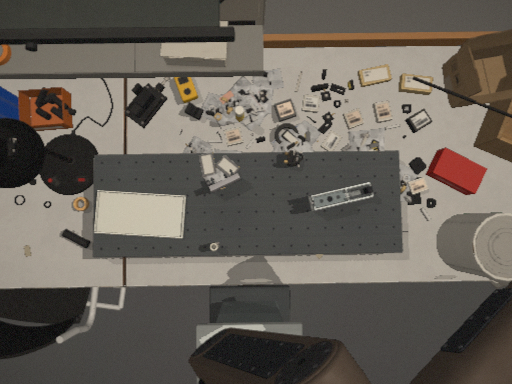

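View pics/side0.png

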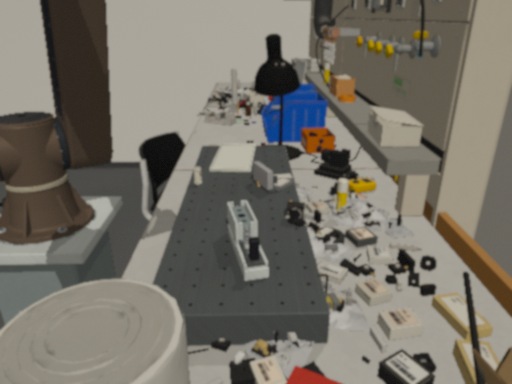

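Run:
```python
import cv2,numpy as np
t=cv2.imread("pics/top0.png");s=cv2.imread("pics/side0.png")
a=cv2.resize(t[140:220,300:380],None,fx=5,fy=5,interpolation=cv2.INTER_CUBIC)
b=cv2.resize(t[140:220,180:260],None,fx=5,fy=5,interpolation=cv2.INTER_CUBIC)
cv2.imwrite("pics/c1.png",np.hstack([a,b]))
cv2.imwrite("pics/c2.png",cv2.resize(s[140:290,190:320],None,fx=4,fy=4,interpolation=cv2.INTER_CUBIC))
```

```text
(no output)
```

View pics/c1.png

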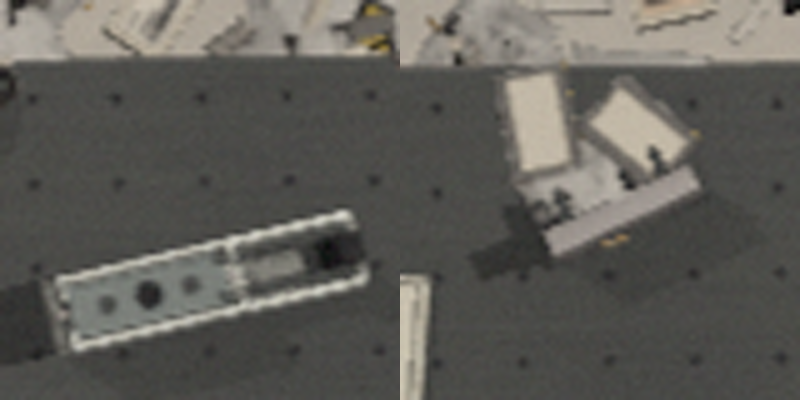

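View pics/c2.png

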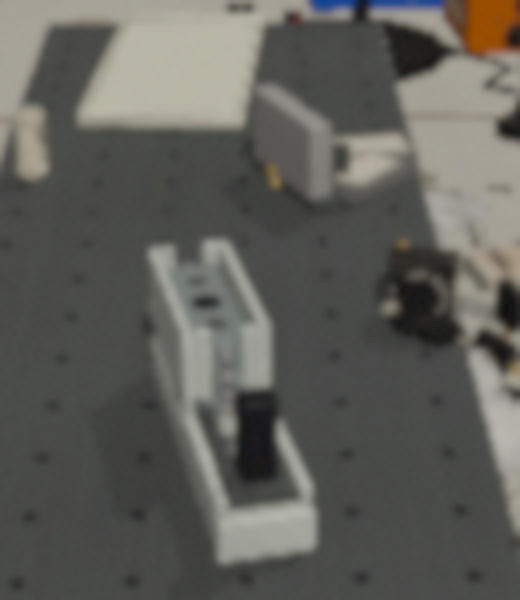

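```bash
cat > h.py <<'E'
import numpy as np,cv2
from plant import ctrl
def ray(n,u,v,z):
    c=ctrl.calibration(n);K=np.array(c["K"]);E=np.array(c["extrinsics"])
    d=E[:3,:3]@np.linalg.solve(K,[u,v,1.]);o=E[:3,3]
    return (o+d*(z-o[2])/d[2])
def proj(n,p):
    c=ctrl.calibration(n);K=np.array(c["K"]);E=np.array(c["extrinsics"])
    q=K@(E[:3,:3].T@(np.array(p)-E[:3,3]));return q[:2]/q[2]
def snap(n,name,crop=None,f=4):
    im=ctrl.snapshot(n)[...,::-1]
    if crop is not None:
        a,b,c,d=crop;im=cv2.resize(im[a:b,c:d],None,fx=f,fy=f,interpolation=cv2.INTER_CUBIC)
    cv2.imwrite(f"pics/{name}.png",im)
E
python3 - <<'E'
from h import *
np.set_printoptions(precision=4,suppress=True)
L=lambda u,v,z:ray("top",300+u/5,140+v/5,z)
for p in[(55,278),(75,350),(228,242),(245,312)]:print("mag",L(*p,.137)[:2])
print("knob",L(325,248,.137)[:2], "tail rails",L(350,212,.1)[:2],L(368,280,.1)[:2])
R=lambda u,v,z:ray("top",180+(u-400)/5,140+v/5,z)
for p in[(553,256),(703,187),(545,232),(693,167)]:print("bar",R(*p,.125)[:2])
S=lambda u,v,z:ray("side",190+u/4,140+v/4,z)
print("side: knobtop",S(257,397,.137)[:2],"chute far corners",S(150,250,.137)[:2],S(232,238,.137)[:2])
print("side bar top",S(262,85,.125)[:2],S(332,132,.125)[:2])
im=cv2.imread("pics/top0.png")
m=(im.min(2)>170).astype(np.uint8)
n,l,st,ce=cv2.connectedComponentsWithStats(m[150:260,80:240])
for i in range(1,n):
    if st[i,4]>1000:
        c=cv2.findContours((l==i).astype(np.uint8),0,2)[0][0]+[80,150]
        r=cv2.boxPoints(cv2.minAreaRect(c));print("tray px",r);print(np.array([ray("top",*q,.075)[:2] for q in r]),ray("top",*r.mean(0),.07))
print("post",ray("top",214,246,.11),"flip",ray("top",293,157,.1))
E
```

```text
mag [ 0.5277 -0.1789]
mag [ 0.4877 -0.1889]
mag [ 0.5462 -0.2753]
mag [ 0.5073 -0.2835]
knob [ 0.5421 -0.329 ] tail rails [ 0.5651 -0.3537] [ 0.526  -0.3626]
bar [0.5447 0.0995]
bar [0.5822 0.0153]
bar [0.5582 0.1039]
bar [0.5935 0.0208]
side: knobtop [ 0.5417 -0.3414] chute far corners [ 0.4876 -0.1894] [ 0.5304 -0.1756]
side bar top [0.5503 0.1017] [0.5938 0.0102]
tray px [[ 97.2788 231.8186]
 [ 99.9735 191.3983]
 [182.1416 196.8761]
 [179.4469 237.2965]]
[[0.4356 0.4307]
 [0.5522 0.4241]
 [0.5328 0.1863]
 [0.4164 0.1945]] [0.4842 0.3101 0.07  ]
post [0.3918 0.0925 0.11  ] flip [ 0.6413 -0.1351  0.1   ]
```

```bash
cat >> h.py <<'E'
def plan(wps,start=None):
    """wps: (x,y,z mm world TCP, yaw deg); prints roll, then travel in the tool axes after the roll"""
    o=ctrl.get_obs();p=np.array(o["tool_pos"])*1000;y=o["orientation"][2]
    print("t",round(o["clock"],2),"now",p.round(1),o["orientation"].round(1),"F",o["force"].round(1),"open",round(o["opening"]*1000,1))
    for w in wps:
        r=-((w[3]-y+180)%360-180);y=w[3];d=np.array(w[:3])-p;p=np.array(w[:3],float)
        c,s=np.cos(np.radians(y)),np.sin(np.radians(y))
        print("roll %.1f travel [%.1f, %.1f, %.1f]"%(r,d[0]*c+d[1]*s,d[0]*s-d[1]*c,-d[2]))
M=np.array([517.8,-232.5]);MA=-78.2
def mag(x,y=0):
    c,s=np.cos(np.radians(MA)),np.sin(np.radians(MA));return (M+[c*x-s*y,s*x+c*y]).tolist()
E
python3 - <<'E'
from h import *
k=mag(112);e=mag(-67)
plan([(*k,222,MA),(*k,128,MA),(*mag(70),128,MA),(*mag(70),200,MA),(*e,200,MA),(*e,107,MA)])
# plate top height by triangulating the hole
for z in(.107,.117,.127):print(z,ray("top",329.6,198.8,z),ray("side",241.75,215.5,z))
E
```

```text
t 0.1 now [ 202.4 -643.5  221.7] [ 179.9   -0.  -162.5] F [-0.7  0.7 -0. ] open 87.7
roll -84.3 travel [-225.8, -392.8, -0.3]
roll -0.0 travel [0.0, -0.0, 94.0]
roll -0.0 travel [-42.0, 0.0, -0.0]
roll -0.0 travel [0.0, -0.0, -72.0]
roll -0.0 travel [-137.0, 0.0, -0.0]
roll -0.0 travel [0.0, -0.0, 93.0]
0.107 [ 0.51952297 -0.23556606  0.107     ] [ 0.51680029 -0.19110979  0.107     ]
0.117 [ 0.51903375 -0.2337482   0.117     ] [ 0.5173158  -0.21066041  0.117     ]
0.127 [ 0.51854453 -0.23193035  0.127     ] [ 0.51783132 -0.23021104  0.127     ]
```

{"op": "apply_moves", "data": {"targets": [{"roll": -8.43}, {"roll": -8.43}, {"roll": -8.43}, {"roll": -8.43}, {"roll": -8.43}, {"roll": -8.43}, {"roll": -8.43}, {"roll": -8.43}, {"roll": -8.43}, {"roll": -8.43}]}}

```text
validation failed for argument at $.ta...
```

{"op": "apply_moves", "data": {"targets": [{"travel": [-22.6, -39.3, 0]}, {"travel": [-22.6, -39.3, 0]}, {"travel": [-22.6, -39.3, 0]}, {"travel": [-22.6, -39.3, 0]}, {"travel": [-22.6, -39.3, 0]}, {"travel": [-22.6, -39.3, 0]}, {"travel": [-22.6, -39.3, 0]}, {"travel": [-22.6, -39.3, 0]}, {"travel": [-22.6, -39.3, 0]}, {"travel": [-22.6, -39.3, 0]}]}}

```text
validation failed for argument at $.ta...
```

{"op": "apply_moves", "data": {"targets": [{"travel": [0, 0, 10]}, {"travel": [0, 0, 0]}, {"travel": [0, 0, 0]}]}}

```text
validation failed for argument at $.ta...
```

{"op": "apply_moves", "data": {"targets": [{"travel": [0, 0, 0], "roll": -8.43, "jaw": 87}, {"travel": [0, 0, 0], "roll": -8.43, "jaw": 87}, {"travel": [0, 0, 0], "roll": -8.43, "jaw": 87}, {"travel": [0, 0, 0], "roll": -8.43, "jaw": 87}, {"travel": [0, 0, 0], "roll": -8.43, "jaw": 87}, {"travel": [0, 0, 0], "roll": -8.43, "jaw": 87}, {"travel": [0, 0, 0], "roll": -8.43, "jaw": 87}, {"travel": [0, 0, 0], "roll": -8.43, "jaw": 87}, {"travel": [0, 0, 0], "roll": -8.43, "jaw": 87}, {"travel": [0, 0, 0], "roll": -8.43, "jaw": 87}]}}

```text
clock: 1.1
tool_pos: [0.2024, -0.6436, 0.222]
orientation: [180.0, 0.1, -77.9]
force: [0.4, 0.1, -0.2]
opening: 0.0873
gripper_force: 0.0
```

{"op": "apply_moves", "data": {"targets": [{"travel": [-22.6, -39.3, 0], "roll": 0, "jaw": 60}, {"travel": [-22.6, -39.3, 0], "roll": 0, "jaw": 60}, {"travel": [-22.6, -39.3, 0], "roll": 0, "jaw": 60}, {"travel": [-22.6, -39.3, 0], "roll": 0, "jaw": 60}, {"travel": [-22.6, -39.3, 0], "roll": 0, "jaw": 60}, {"travel": [-22.6, -39.3, 0], "roll": 0, "jaw": 60}, {"travel": [-22.6, -39.3, 0], "roll": 0, "jaw": 60}, {"travel": [-22.6, -39.3, 0], "roll": 0, "jaw": 60}, {"travel": [-22.6, -39.3, 0], "roll": 0, "jaw": 60}, {"travel": [-22.6, -39.3, 0], "roll": 0, "jaw": 60}]}}

```text
clock: 2.1
tool_pos: [0.5422, -0.3409, 0.2223]
orientation: [180.0, 0.0, -78.2]
force: [1.6, -1.4, 0.8]
opening: 0.0601
gripper_force: 0.0
```

{"op": "apply_moves", "data": {"targets": [{"travel": [0, 0, 10], "roll": 0, "jaw": 60}, {"travel": [0, 0, 0], "roll": 0, "jaw": 60}, {"travel": [0, 0, 0], "roll": 0, "jaw": 60}]}}

```text
clock: 2.4
tool_pos: [0.5404, -0.3427, 0.2121]
orientation: [179.9, 0.0, -78.2]
force: [-0.3, -0.3, 0.2]
opening: 0.0598
gripper_force: 0.0
```

Run:
```python
from h import *
k=mag(112)
plan([(*k,128,MA)])
snap("top","t1",(140,260,290,410),4)
```

```text
t 2.4 now [ 540.4 -342.7  212.1] [179.9   0.  -78.2] F [-0.3 -0.3  0.2] open 59.8
roll -0.0 travel [-0.5, -0.4, 84.1]
```

{"op": "apply_moves", "data": {"targets": [{"travel": [0, 0, 28], "roll": 0, "jaw": 44}, {"travel": [0, 0, 28], "roll": 0, "jaw": 44}, {"travel": [0, 0, 14], "roll": 0, "jaw": 44}, {"travel": [0, 0, 14], "roll": 0, "jaw": 44}, {"travel": [0, 0, 0], "roll": 0, "jaw": 10}, {"travel": [0, 0, 0], "roll": 0, "jaw": 10}, {"travel": [0, 0, 0], "roll": 0, "jaw": 10}, {"travel": [0, 0, 0], "roll": 0, "jaw": 10}, {"travel": [0, 0, 0], "roll": 0, "jaw": 10}, {"travel": [0, 0, 0], "roll": 0, "jaw": 10}]}}

```text
clock: 3.45
tool_pos: [0.5427, -0.3426, 0.1298]
orientation: [-179.8, -0.1, -78.2]
force: [3.1, 0.4, 2.5]
opening: 0.017
gripper_force: 30.0
```

Run:
```python
from h import *
plan([(*mag(70),128,MA)])
snap("side","s1",(180,300,190,320),4)
```

```text
t 3.45 now [ 542.7 -342.6  129.8] [-1.798e+02 -1.000e-01 -7.820e+01] F [3.1 0.4 2.5] open 17.0
roll -0.0 travel [-42.9, 1.9, 1.8]
```

View pics/s1.png

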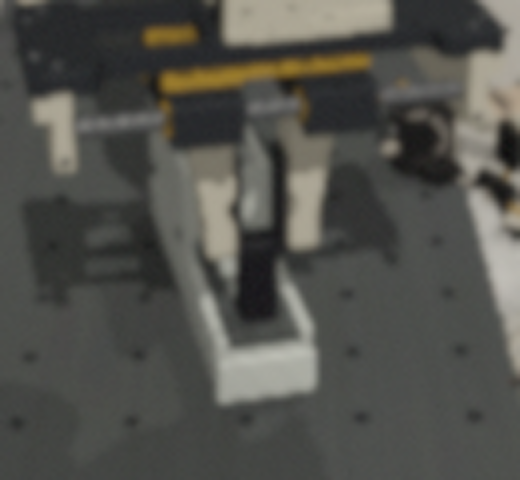

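{"op": "apply_moves", "data": {"targets": [{"travel": [-8, 0, 0], "roll": 0, "jaw": 10}, {"travel": [-10, 0, 0], "roll": 0, "jaw": 10}, {"travel": [-10, 0, 0], "roll": 0, "jaw": 10}, {"travel": [-8, 0, 0], "roll": 0, "jaw": 10}, {"travel": [-4, 0, 0], "roll": 0, "jaw": 10}, {"travel": [-2, 0, 0], "roll": 0, "jaw": 10}, {"travel": [0, 0, 0], "roll": 0, "jaw": 10}]}}

```text
clock: 4.2
tool_pos: [0.5339, -0.3021, 0.1298]
orientation: [-179.9, -0.1, -78.2]
force: [3.8, -2.5, 3.8]
opening: 0.0166
gripper_force: 30.0
```

Run:
```python
from h import *
plan([])
snap("top","t2",(160,220,290,380),6)
```

```text
t 4.2 now [ 533.9 -302.1  129.8] [-1.799e+02 -1.000e-01 -7.820e+01] F [ 3.8 -2.5  3.8] open 16.6
```

View pics/t2.png

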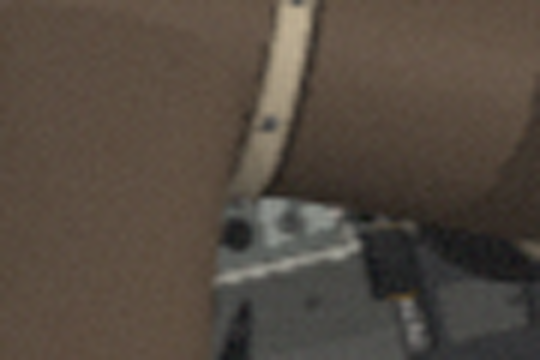

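{"op": "apply_moves", "data": {"targets": [{"travel": [-1, 0, 0], "roll": 0, "jaw": 10}, {"travel": [-1, 0, 0], "roll": 0, "jaw": 10}, {"travel": [0, 0, 0], "roll": 0, "jaw": 10}]}}

```text
clock: 4.55
tool_pos: [0.5337, -0.3014, 0.1298]
orientation: [-179.9, -0.2, -78.2]
force: [5.2, -9.8, 1.7]
opening: 0.0166
gripper_force: 30.0
```

{"op": "apply_moves", "data": {"targets": [{"travel": [0, 0, 0], "roll": 0, "jaw": 44}, {"travel": [0, 0, 0], "roll": 0, "jaw": 44}, {"travel": [0, 0, 0], "roll": 0, "jaw": 44}, {"travel": [0, 0, -36], "roll": 0, "jaw": 50}, {"travel": [0, 0, -36], "roll": 0, "jaw": 56}, {"travel": [-35, 0, 0], "roll": 0, "jaw": 60}, {"travel": [-45, 0, 0], "roll": 0, "jaw": 60}, {"travel": [-40, 0, 0], "roll": 0, "jaw": 60}, {"travel": [-17, 0, 0], "roll": 0, "jaw": 60}, {"travel": [0, 0, 0], "roll": 0, "jaw": 60}]}}

```text
clock: 5.55
tool_pos: [0.5033, -0.1633, 0.2006]
orientation: [180.0, 0.0, -78.1]
force: [0.7, -0.2, 0.1]
opening: 0.0601
gripper_force: 0.0
```

Run:
```python
from h import *
plan([(*(np.array([519,-232.7])-67*np.array([.2045,-.979])),107,MA)])
snap("side","s2",(150,270,190,340),5)
```

```text
t 5.55 now [ 503.3 -163.3  200.6] [180.    0.  -78.1] F [ 0.7 -0.2  0.1] open 60.1
roll 0.1 travel [4.2, -1.2, 93.6]
```

View pics/s2.png

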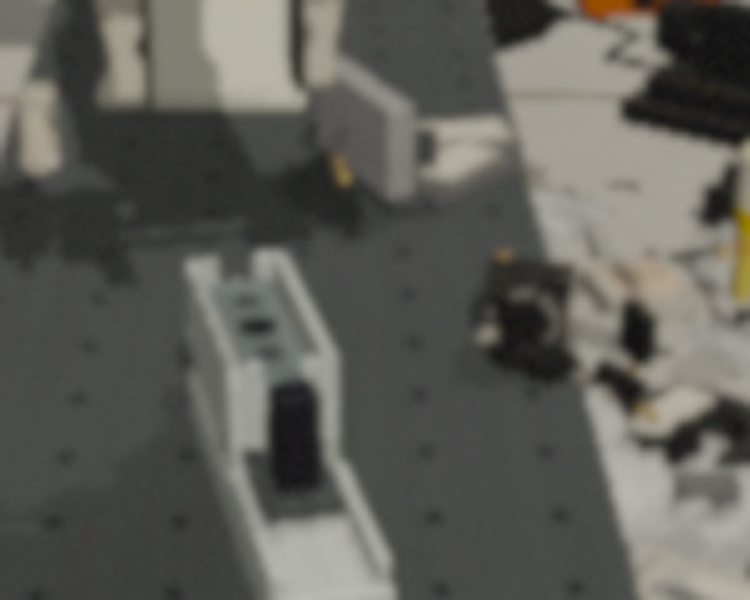

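{"op": "apply_moves", "data": {"targets": [{"travel": [3, -1, 30], "roll": 0, "jaw": 60}, {"travel": [0, 0, 34], "roll": 0, "jaw": 60}, {"travel": [0, 0, 20], "roll": 0, "jaw": 60}, {"travel": [0, 0, 10], "roll": 0, "jaw": 60}, {"travel": [0, 0, 0], "roll": 0, "jaw": 20}, {"travel": [0, 0, 0], "roll": 0, "jaw": 20}, {"travel": [0, 0, 0], "roll": 0, "jaw": 20}, {"travel": [0, 0, 0], "roll": 0, "jaw": 20}, {"travel": [0, 0, 0], "roll": 0, "jaw": 20}, {"travel": [0, 0, 0], "roll": 0, "jaw": 20}]}}

```text
clock: 6.6
tool_pos: [0.5061, -0.168, 0.107]
orientation: [-179.9, -0.0, -78.2]
force: [-0.1, -0.0, 0.1]
opening: 0.0214
gripper_force: 0.0
```

Run:
```python
from h import *
plan([])
snap("side","s3",(150,270,190,340),5)
```

```text
t 6.6 now [ 506.1 -168.   107. ] [-179.9   -0.   -78.2] F [-0.1 -0.   0.1] open 21.4
```

View pics/s3.png

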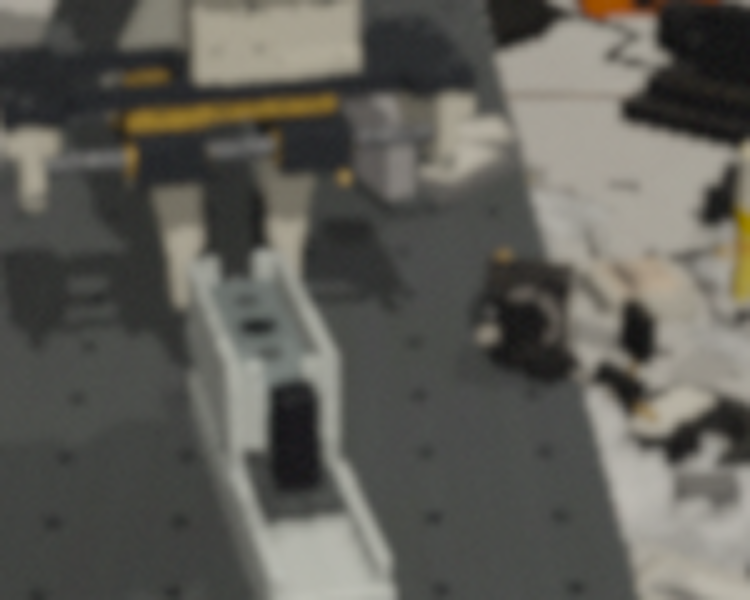

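{"op": "apply_moves", "data": {"targets": [{"travel": [0, 0, 0], "roll": 0, "jaw": 60}, {"travel": [0, 0, 0], "roll": 0, "jaw": 60}, {"travel": [0, 0, 0], "roll": 0, "jaw": 60}, {"travel": [0, 0, 0], "roll": 0, "jaw": 60}, {"travel": [0, 0, 6], "roll": 0, "jaw": 60}, {"travel": [0, 0, 5], "roll": 0, "jaw": 60}, {"travel": [0, 0, 0], "roll": 0, "jaw": 20}, {"travel": [0, 0, 0], "roll": 0, "jaw": 20}, {"travel": [0, 0, 0], "roll": 0, "jaw": 20}, {"travel": [0, 0, 0], "roll": 0, "jaw": 20}]}}

```text
clock: 7.65
tool_pos: [0.506, -0.168, 0.0957]
orientation: [-180.0, -0.0, -78.2]
force: [0.4, -0.3, -0.2]
opening: 0.0339
gripper_force: 0.0
```

{"op": "apply_moves", "data": {"targets": [{"travel": [0, 0, 0], "roll": 0, "jaw": 20}, {"travel": [0, 0, 0], "roll": 0, "jaw": 20}]}}

```text
clock: 7.85
tool_pos: [0.506, -0.168, 0.0957]
orientation: [-180.0, -0.0, -78.2]
force: [0.7, 0.3, 0.0]
opening: 0.0216
gripper_force: 0.0
```

{"op": "apply_moves", "data": {"targets": [{"travel": [0, 0, 0], "roll": 0, "jaw": 60}, {"travel": [0, 0, 0], "roll": 0, "jaw": 60}, {"travel": [0, 0, 0], "roll": 0, "jaw": 60}, {"travel": [0, 0, -50], "roll": 0, "jaw": 60}, {"travel": [0, 0, -50], "roll": 0, "jaw": 60}, {"travel": [-30, 0, 0], "roll": 0, "jaw": 60}, {"travel": [-45, 0, 0], "roll": 0, "jaw": 60}, {"travel": [-45, 0, 0], "roll": 0, "jaw": 60}, {"travel": [-45, 0, 0], "roll": 0, "jaw": 60}, {"travel": [-45, 0, 0], "roll": 0, "jaw": 60}]}}

```text
clock: 8.85
tool_pos: [0.4625, 0.039, 0.1958]
orientation: [-180.0, 0.0, -78.3]
force: [1.9, -0.2, -0.0]
opening: 0.0603
gripper_force: 0.0
```

Run:
```python
from h import *
plan([])
snap("top","t3",(150,230,280,390),6)
```

```text
t 8.85 now [462.5  39.  195.8] [-180.     0.   -78.3] F [ 1.9 -0.2 -0. ] open 60.3
```

View pics/t3.png

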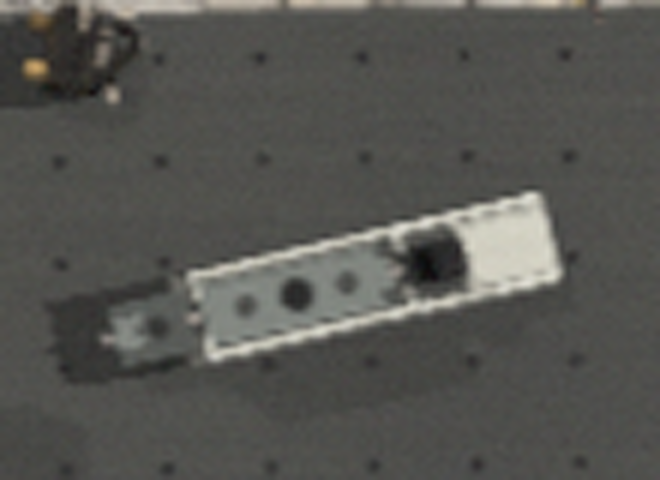

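Run:
```python
from h import *
f=lambda u,v,z:(ray("top",280+u/6,150+v/6,z)*1000).round(1)
print("end",f(112,335,.097),"hole",f(155,328,.097),"corners",f(120,305,.097),f(130,362,.097))
print("chute exit corners",f(192,275,.137),f(210,358,.137),"hole top",f(296,294,.127),"small",f(246,305,.127),f(346,282,.127))
```

```text
end [ 501.2 -148.6   97. ] hole [ 504.3 -169.1   97. ] corners [ 515.4 -152.7   97. ] [ 488.3 -156.8   97. ]
chute exit corners [ 527.  -181.6  137. ] [ 488.6 -189.   137. ] hole top [ 518.  -231.2  127. ] small [ 513.2 -207.8  127. ] [ 523.2 -254.6  127. ]
```

```bash
python3 - <<'E'
from h import *
for p in[(180,307),(168,185),(300,185),(205,185),(262,185)]:
  u,v=190+p[0]/5,150+p[1]/5
  for z in(.085,.1,.12,.14):print(p,z,(ray("side",u,v,z)*1000).round(0))
print(proj("side",(.506-.02,-.172,.085)),[(190+180/5),150+307/5])
E
cd pics; python3 -c "
import cv2;im=cv2.imread('s3.png')[150:360,130:430];cv2.imwrite('s3b.png',cv2.resize(im,None,fx=2.5,fy=2.5))"
```

```text
(180, 307) 0.085 [ 479. -127.   85.]
(180, 307) 0.1 [ 481. -157.  100.]
(180, 307) 0.12 [ 484. -197.  120.]
(180, 307) 0.14 [ 487. -237.  140.]
(168, 185) 0.085 [466.  16.  85.]
(168, 185) 0.1 [468. -19. 100.]
(168, 185) 0.12 [472. -66. 120.]
(168, 185) 0.14 [ 475. -113.  140.]
(300, 185) 0.085 [534.  14.  85.]
(300, 185) 0.1 [535. -21. 100.]
(300, 185) 0.12 [535. -68. 120.]
(300, 185) 0.14 [ 535. -115.  140.]
(205, 185) 0.085 [485.  16.  85.]
(205, 185) 0.1 [487. -20. 100.]
(205, 185) 0.12 [489. -67. 120.]
(205, 185) 0.14 [ 492. -114.  140.]
(262, 185) 0.085 [515.  15.  85.]
(262, 185) 0.1 [515. -20. 100.]
(262, 185) 0.12 [517. -67. 120.]
(262, 185) 0.14 [ 518. -114.  140.]
[227.96528943 220.66099466] [226.0, 211.4]
```

View pics/s3b.png

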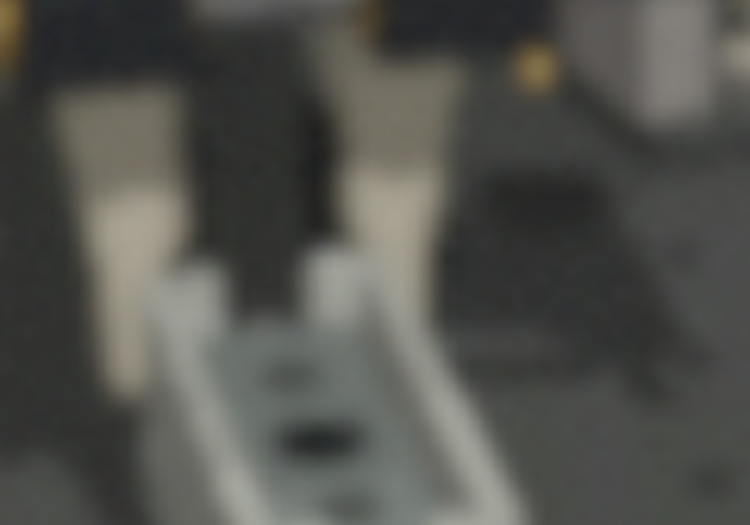

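Run:
```python
from h import *
for z in(.108,.120,.130):print(z,(proj("side",(.5427-.02,-.3426-.004,z))-[190,180])*4,(proj("side",(.5427+.02,-.3426+.004,z))-[190,180])*4,(proj("side",(.5427,-.3426,.137))-[190,180])*4)
```

```text
0.108 [214.46375838 300.53926781] [304.30483695 289.4818662 ] [259.25129136 238.3227253 ]
0.12 [213.9940498  277.22420472] [304.44742196 266.35970804] [259.25129136 238.3227253 ]
0.13 [213.59769394 257.55017247] [304.56772268 246.85125784] [259.25129136 238.3227253 ]
```

Run:
```python
from h import *
plan([(504.7,-168,196,-78.2),(504.7,-168,87,-78.2)])
```

```text
t 8.9 now [462.   43.7 196. ] [-1.799e+02  1.000e-01 -7.810e+01] F [-2.   3.4 -1. ] open 60.1
roll 0.1 travel [215.9, 1.5, 0.0]
roll -0.0 travel [0.0, -0.0, 109.0]
```

{"op": "apply_moves", "data": {"targets": [{"travel": [30, 0, 0], "roll": 0, "jaw": 60}, {"travel": [48, 0, 0], "roll": 0, "jaw": 60}, {"travel": [48, 1, 0], "roll": 0, "jaw": 60}, {"travel": [48, 0, 0], "roll": 0, "jaw": 60}, {"travel": [32, 0, 0], "roll": 0, "jaw": 60}, {"travel": [10, 0, 30], "roll": 0, "jaw": 60}, {"travel": [0, 0, 40], "roll": 0, "jaw": 60}, {"travel": [0, 0, 25], "roll": 0, "jaw": 60}, {"travel": [0, 0, 14], "roll": 0, "jaw": 60}, {"travel": [0, 0, 0], "roll": 0, "jaw": 60}]}}

```text
clock: 9.9
tool_pos: [0.5045, -0.1742, 0.0844]
orientation: [179.8, 0.1, -78.3]
force: [-0.7, 0.0, 0.1]
opening: 0.0602
gripper_force: 0.0
```

{"op": "apply_moves", "data": {"targets": [{"travel": [0, 0, 0], "roll": 0, "jaw": 20}, {"travel": [0, 0, 0], "roll": 0, "jaw": 20}, {"travel": [0, 0, 0], "roll": 0, "jaw": 20}, {"travel": [0, 0, 0], "roll": 0, "jaw": 20}, {"travel": [0, 0, 0], "roll": 0, "jaw": 20}, {"travel": [0, 0, 0], "roll": 0, "jaw": 20}]}}

```text
clock: 10.5
tool_pos: [0.5062, -0.1742, 0.0876]
orientation: [-180.0, -0.0, -78.2]
force: [-3.2, 1.4, 6.7]
opening: 0.0413
gripper_force: 30.0
```

{"op": "apply_moves", "data": {"targets": [{"travel": [0, 0, 0], "roll": 0, "jaw": 60}, {"travel": [0, 0, 0], "roll": 0, "jaw": 60}, {"travel": [0, 0, 0], "roll": 0, "jaw": 60}, {"travel": [-8, 0, 0], "roll": 0, "jaw": 60}, {"travel": [0, 0, 0], "roll": 0, "jaw": 20}, {"travel": [0, 0, 0], "roll": 0, "jaw": 20}, {"travel": [0, 0, 0], "roll": 0, "jaw": 20}, {"travel": [0, 0, 0], "roll": 0, "jaw": 20}, {"travel": [0, 0, 0], "roll": 0, "jaw": 20}, {"travel": [0, 0, 0], "roll": 0, "jaw": 20}]}}

```text
clock: 11.5
tool_pos: [0.5045, -0.1663, 0.0865]
orientation: [180.0, 0.0, -78.2]
force: [-0.2, 0.0, -0.8]
opening: 0.0292
gripper_force: 30.0
```

{"op": "apply_moves", "data": {"targets": [{"travel": [-8, 0, 0], "roll": 0, "jaw": 20}, {"travel": [-15, 0, 0], "roll": 0, "jaw": 20}, {"travel": [-20, 0, 0], "roll": 0, "jaw": 20}, {"travel": [-20, 0, 0], "roll": 0, "jaw": 20}, {"travel": [-20, 0, 0], "roll": 0, "jaw": 20}, {"travel": [-7, 0, 0], "roll": 0, "jaw": 20}, {"travel": [0, 0, -30], "roll": 0, "jaw": 20}, {"travel": [0, 0, -40], "roll": 0, "jaw": 20}, {"travel": [0, 0, -20], "roll": 0, "jaw": 20}, {"travel": [0, 0, 0], "roll": 0, "jaw": 20}]}}

```text
clock: 12.5
tool_pos: [0.4882, -0.0781, 0.1798]
orientation: [-179.7, -0.0, -78.2]
force: [0.0, -0.3, -0.8]
opening: 0.0292
gripper_force: 30.0
```

Run:
```python
from h import *
B=np.array([563.5,57.4]);n=np.array([np.cos(np.radians(24)),np.sin(np.radians(24))])
p=B-n*(18+8+15)
plan([(*p,176,-156),(*p,110,-156),(*(p+n*13),110,-156)])
snap("side","s4",(100,250,180,360),4)
```

```text
t 12.5 now [488.2 -78.1 179.8] [-179.7   -0.   -78.2] F [ 0.  -0.3 -0.8] open 29.2
roll 77.8 travel [-82.9, 93.2, 3.8]
roll 0.0 travel [-0.0, 0.0, 66.0]
roll 0.0 travel [-13.0, -0.0, -0.0]
```

View pics/s4.png

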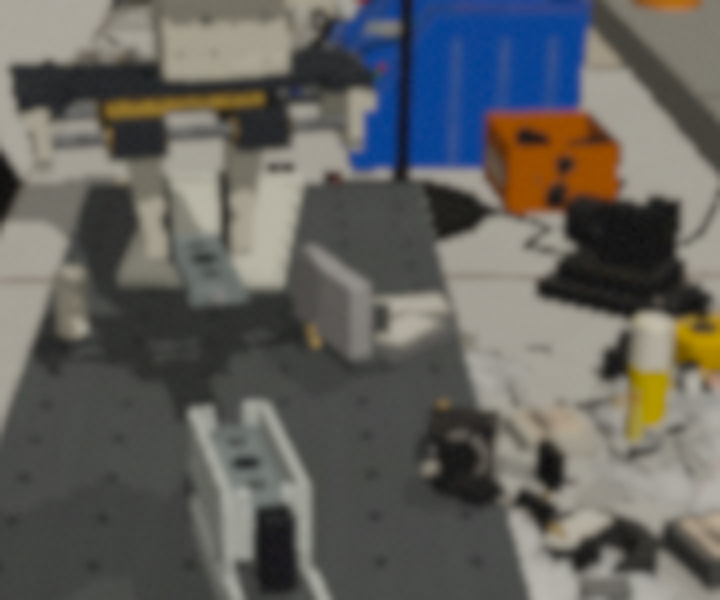

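{"op": "apply_moves", "data": {"targets": [{"travel": [0, 0, 0], "roll": 7.78, "jaw": 20}, {"travel": [0, 0, 0], "roll": 7.78, "jaw": 20}, {"travel": [0, 0, 0], "roll": 7.78, "jaw": 20}, {"travel": [0, 0, 0], "roll": 7.78, "jaw": 20}, {"travel": [0, 0, 0], "roll": 7.78, "jaw": 20}, {"travel": [0, 0, 0], "roll": 7.78, "jaw": 20}, {"travel": [0, 0, 0], "roll": 7.78, "jaw": 20}, {"travel": [0, 0, 0], "roll": 7.78, "jaw": 20}, {"travel": [0, 0, 0], "roll": 7.78, "jaw": 20}, {"travel": [0, 0, 0], "roll": 7.78, "jaw": 20}]}}

```text
clock: 13.55
tool_pos: [0.4853, -0.0784, 0.175]
orientation: [180.0, -0.1, -156.4]
force: [0.2, -0.9, -0.9]
opening: 0.0293
gripper_force: 30.0
```

{"op": "apply_moves", "data": {"targets": [{"travel": [-28, 31, 0], "roll": 0, "jaw": 20}, {"travel": [-28, 31, 0], "roll": 0, "jaw": 20}, {"travel": [-27, 31, 0], "roll": 0, "jaw": 20}, {"travel": [0, 0, 30], "roll": 0, "jaw": 20}, {"travel": [0, 0, 25], "roll": 0, "jaw": 20}, {"travel": [0, 0, 13], "roll": 0, "jaw": 20}, {"travel": [-6, 0, 0], "roll": 0, "jaw": 20}, {"travel": [-5, 0, 0], "roll": 0, "jaw": 20}, {"travel": [0, 0, 0], "roll": 0, "jaw": 20}, {"travel": [0, 0, 0], "roll": 0, "jaw": 20}]}}

```text
clock: 14.55
tool_pos: [0.5349, 0.0451, 0.1092]
orientation: [180.0, 0.1, -156.1]
force: [0.2, -0.3, -0.6]
opening: 0.0291
gripper_force: 30.0
```

{"op": "apply_moves", "data": {"targets": [{"travel": [-2, 0, 0], "roll": 0, "jaw": 20}, {"travel": [-2, 0, 0], "roll": 0, "jaw": 20}, {"travel": [-2, 0, 0], "roll": 0, "jaw": 20}, {"travel": [-1, 0, 0], "roll": 0, "jaw": 20}, {"travel": [0, 0, 0], "roll": 0, "jaw": 20}]}}

```text
clock: 15.05
tool_pos: [0.5405, 0.0478, 0.1085]
orientation: [180.0, -0.0, -156.0]
force: [-0.6, 0.0, -0.3]
opening: 0.0294
gripper_force: 30.0
```

{"op": "apply_moves", "data": {"targets": [{"travel": [-1.5, 0, 0], "roll": 0, "jaw": 20}, {"travel": [-1.5, 0, 0], "roll": 0, "jaw": 20}, {"travel": [0, 0, 0], "roll": 0, "jaw": 20}]}}

```text
clock: 15.35
tool_pos: [0.5416, 0.0481, 0.108]
orientation: [180.0, -0.2, -156.1]
force: [-6.1, -2.5, 2.7]
opening: 0.0296
gripper_force: 30.0
```

{"op": "apply_moves", "data": {"targets": [{"travel": [-1.5, 0, 0], "roll": 0, "jaw": 20}, {"travel": [-1.5, 0, 0], "roll": 0, "jaw": 20}, {"travel": [0, 0, 0], "roll": 0, "jaw": 20}]}}

```text
clock: 15.65
tool_pos: [0.5442, 0.0492, 0.1081]
orientation: [180.0, -0.2, -156.1]
force: [-6.7, -2.6, 2.9]
opening: 0.0296
gripper_force: 30.0
```

{"op": "apply_moves", "data": {"targets": [{"travel": [-1.5, 0, 0], "roll": 0, "jaw": 20}, {"travel": [0, 0, 0], "roll": 0, "jaw": 20}]}}

```text
clock: 15.85
tool_pos: [0.5451, 0.0496, 0.1079]
orientation: [180.0, -0.3, -156.1]
force: [-7.7, -3.4, 1.7]
opening: 0.0294
gripper_force: 30.0
```

{"op": "apply_moves", "data": {"targets": [{"travel": [-1.5, 0, 0], "roll": 0, "jaw": 20}, {"travel": [-1.5, 0, 0], "roll": 0, "jaw": 20}, {"travel": [0, 0, 0], "roll": 0, "jaw": 20}]}}

```text
clock: 16.15
tool_pos: [0.5454, 0.0497, 0.1075]
orientation: [180.0, -0.6, -156.1]
force: [-15.4, -5.7, 8.4]
opening: 0.0297
gripper_force: 30.0
```

{"op": "apply_moves", "data": {"targets": [{"travel": [-1, 0, 0], "roll": 0, "jaw": 20}, {"travel": [-1, 0, 0], "roll": 0, "jaw": 20}, {"travel": [0, 0, 0], "roll": 0, "jaw": 20}]}}

```text
clock: 16.45
tool_pos: [0.5457, 0.0498, 0.107]
orientation: [180.0, -0.7, -156.1]
force: [-18.3, -6.4, 9.6]
opening: 0.0294
gripper_force: 30.0
```

{"op": "apply_moves", "data": {"targets": [{"travel": [-1, 0, 0], "roll": 0, "jaw": 20}, {"travel": [0, 0, 0], "roll": 0, "jaw": 20}]}}

```text
clock: 16.65
tool_pos: [0.546, 0.0499, 0.1068]
orientation: [180.0, -0.8, -156.1]
force: [-18.5, -7.6, 10.1]
opening: 0.0294
gripper_force: 30.0
```

{"op": "apply_moves", "data": {"targets": [{"travel": [-1, 0, 0], "roll": 0, "jaw": 20}, {"travel": [0, 0, 0], "roll": 0, "jaw": 20}]}}

```text
clock: 16.85
tool_pos: [0.5462, 0.05, 0.1065]
orientation: [180.0, -0.9, -156.1]
force: [-21.1, -8.3, 9.5]
opening: 0.0297
gripper_force: 30.0
```

{"op": "apply_moves", "data": {"targets": [{"travel": [15, 0, 0], "roll": 0, "jaw": 20}, {"travel": [30, 0, 0], "roll": 0, "jaw": 20}, {"travel": [40, 0, -10], "roll": 0, "jaw": 20}, {"travel": [25, 0, -35], "roll": 0, "jaw": 20}, {"travel": [0, 0, -25], "roll": 0, "jaw": 20}, {"travel": [0, 0, 0], "roll": 0, "jaw": 20}, {"travel": [0, 0, 0], "roll": 0, "jaw": 20}]}}

```text
clock: 17.55
tool_pos: [0.4541, 0.0095, 0.1793]
orientation: [180.0, 0.2, -156.0]
force: [0.8, -0.1, -2.3]
opening: 0.0294
gripper_force: 30.0
```

{"op": "apply_moves", "data": {"targets": [{"travel": [0, 0, 0], "roll": -8.5, "jaw": 20}, {"travel": [0, 0, 0], "roll": -8.5, "jaw": 20}, {"travel": [0, 0, 0], "roll": -8.5, "jaw": 20}, {"travel": [0, 0, 0], "roll": -8.5, "jaw": 20}, {"travel": [0, 0, 0], "roll": -8.5, "jaw": 20}, {"travel": [0, 0, 0], "roll": -8.5, "jaw": 20}, {"travel": [0, 0, 0], "roll": -8.5, "jaw": 20}, {"travel": [0, 0, 0], "roll": -8.5, "jaw": 20}, {"travel": [0, 0, 0], "roll": -8.5, "jaw": 20}, {"travel": [0, 0, 0], "roll": -8.5, "jaw": 20}]}}

```text
clock: 18.55
tool_pos: [0.4532, 0.0091, 0.1772]
orientation: [179.9, 0.0, -70.7]
force: [-1.3, 0.2, -1.2]
opening: 0.0291
gripper_force: 30.0
```

{"op": "apply_moves", "data": {"targets": [{"travel": [0, 0, 0], "roll": -8.5, "jaw": 20}, {"travel": [0, 0, 0], "roll": -8.5, "jaw": 20}, {"travel": [0, 0, 0], "roll": -8.5, "jaw": 20}, {"travel": [0, 0, 0], "roll": -8.5, "jaw": 20}, {"travel": [0, 0, 0], "roll": -8.5, "jaw": 20}, {"travel": [0, 0, 0], "roll": -8.5, "jaw": 20}, {"travel": [0, 0, 0], "roll": -8.5, "jaw": 20}, {"travel": [0, 0, 0], "roll": -8.5, "jaw": 20}, {"travel": [0, 0, 0], "roll": -8.5, "jaw": 20}, {"travel": [0, 0, 0], "roll": -8.5, "jaw": 20}]}}

```text
clock: 19.55
tool_pos: [0.4531, 0.0091, 0.1772]
orientation: [180.0, 0.1, 14.3]
force: [0.5, -0.5, -0.8]
opening: 0.0294
gripper_force: 30.0
```

{"op": "apply_moves", "data": {"targets": [{"travel": [0, 0, 0], "roll": -8.5, "jaw": 20}, {"travel": [0, 0, 0], "roll": -1.5, "jaw": 20}, {"travel": [0, 0, 0], "roll": 0, "jaw": 20}, {"travel": [0, 0, 0], "roll": 0, "jaw": 20}]}}

```text
clock: 19.95
tool_pos: [0.4533, 0.009, 0.1781]
orientation: [-180.0, 0.1, 23.8]
force: [-0.4, 0.5, -1.0]
opening: 0.0294
gripper_force: 30.0
```

Run:
```python
from h import *
B=np.array([563.5,57.4]);n=np.array([np.cos(np.radians(24)),np.sin(np.radians(24))])
p=B-n*(71+8+6)
plan([(*p,175,24),(*p,108,24)])
snap("side","s5",(90,240,150,330),4)
```

```text
t 19.95 now [453.3   9.  178.1] [-1.80e+02  1.00e-01  2.38e+01] F [-0.4  0.5 -1. ] open 29.4
roll -0.2 travel [35.3, 0.6, 3.1]
roll 0.0 travel [0.0, 0.0, 67.0]
```

View pics/s5.png

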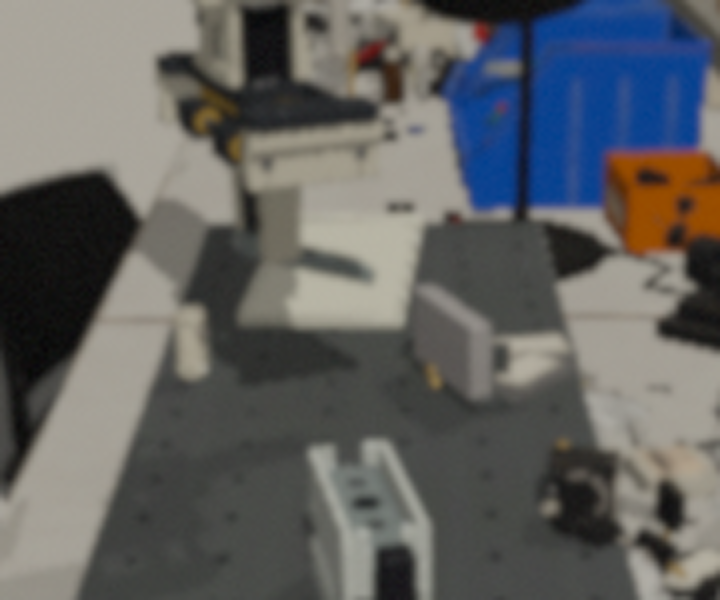

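{"op": "apply_moves", "data": {"targets": [{"travel": [20, 0, 0], "roll": 0, "jaw": 20}, {"travel": [15, 0, 10], "roll": 0, "jaw": 20}, {"travel": [0, 0, 30], "roll": 0, "jaw": 20}, {"travel": [0, 0, 22], "roll": 0, "jaw": 20}, {"travel": [0, 0, 8], "roll": 0, "jaw": 20}, {"travel": [2, 0, 0], "roll": 0, "jaw": 20}, {"travel": [2, 0, 0], "roll": 0, "jaw": 20}, {"travel": [0, 0, 0], "roll": 0, "jaw": 20}]}}

```text
clock: 20.8
tool_pos: [0.4903, 0.0253, 0.1098]
orientation: [180.0, -0.1, 24.0]
force: [0.6, 0.3, -1.3]
opening: 0.0294
gripper_force: 30.0
```

{"op": "apply_moves", "data": {"targets": [{"travel": [1, 0, 0], "roll": 0, "jaw": 20}, {"travel": [1, 0, 0], "roll": 0, "jaw": 20}, {"travel": [1, 0, 0], "roll": 0, "jaw": 20}, {"travel": [0, 0, 0], "roll": 0, "jaw": 20}]}}

```text
clock: 21.2
tool_pos: [0.492, 0.0262, 0.1087]
orientation: [180.0, -0.0, 24.0]
force: [-0.4, -0.9, -0.8]
opening: 0.0296
gripper_force: 30.0
```

{"op": "apply_moves", "data": {"targets": [{"travel": [1.5, 0, 0], "roll": 0, "jaw": 20}, {"travel": [1.5, 0, 0], "roll": 0, "jaw": 20}, {"travel": [1, 0, 0], "roll": 0, "jaw": 20}, {"travel": [0, 0, 0], "roll": 0, "jaw": 20}]}}

```text
clock: 21.6
tool_pos: [0.4956, 0.0278, 0.1085]
orientation: [180.0, 0.0, 24.0]
force: [0.0, 0.1, -0.8]
opening: 0.0291
gripper_force: 30.0
```

{"op": "apply_moves", "data": {"targets": [{"travel": [1.5, 0, 0], "roll": 0, "jaw": 20}, {"travel": [1.5, 0, 0], "roll": 0, "jaw": 20}, {"travel": [0, 0, 0], "roll": 0, "jaw": 20}]}}

```text
clock: 21.9
tool_pos: [0.4979, 0.0288, 0.1084]
orientation: [180.0, 0.1, 24.0]
force: [-1.1, -0.2, -0.1]
opening: 0.0295
gripper_force: 30.0
```

{"op": "apply_moves", "data": {"targets": [{"travel": [1, 0, 0], "roll": 0, "jaw": 20}, {"travel": [1, 0, 0], "roll": 0, "jaw": 20}, {"travel": [0, 0, 0], "roll": 0, "jaw": 20}]}}

```text
clock: 22.2
tool_pos: [0.4987, 0.0291, 0.1081]
orientation: [-180.0, 0.2, 23.9]
force: [-4.8, -1.7, 1.4]
opening: 0.0296
gripper_force: 30.0
```

{"op": "apply_moves", "data": {"targets": [{"travel": [1, 0, 0], "roll": 0, "jaw": 20}, {"travel": [1, 0, 0], "roll": 0, "jaw": 20}, {"travel": [0, 0, 0], "roll": 0, "jaw": 20}]}}

```text
clock: 22.5
tool_pos: [0.5004, 0.0299, 0.108]
orientation: [-180.0, 0.2, 23.9]
force: [-6.3, -1.2, 0.2]
opening: 0.0296
gripper_force: 30.0
```

{"op": "apply_moves", "data": {"targets": [{"travel": [1, 0, 0], "roll": 0, "jaw": 20}, {"travel": [1, 0, 0], "roll": 0, "jaw": 20}, {"travel": [0, 0, 0], "roll": 0, "jaw": 20}]}}

```text
clock: 22.8
tool_pos: [0.5019, 0.0306, 0.1079]
orientation: [-180.0, 0.2, 23.9]
force: [-5.3, -2.7, 1.0]
opening: 0.0295
gripper_force: 30.0
```

{"op": "apply_moves", "data": {"targets": [{"travel": [1, 0, 0], "roll": 0, "jaw": 20}, {"travel": [1, 0, 0], "roll": 0, "jaw": 20}, {"travel": [0, 0, 0], "roll": 0, "jaw": 20}]}}

```text
clock: 23.1
tool_pos: [0.5021, 0.0306, 0.1074]
orientation: [-180.0, 0.4, 23.9]
force: [-10.1, -3.5, 2.0]
opening: 0.0295
gripper_force: 30.0
```

{"op": "apply_moves", "data": {"targets": [{"travel": [1, 0, 0], "roll": 0, "jaw": 20}, {"travel": [1, 0, 0], "roll": 0, "jaw": 20}, {"travel": [0, 0, 0], "roll": 0, "jaw": 20}]}}

```text
clock: 23.4
tool_pos: [0.5021, 0.0306, 0.107]
orientation: [-180.0, 0.6, 23.9]
force: [-14.3, -5.1, 5.1]
opening: 0.0297
gripper_force: 30.0
```

{"op": "apply_moves", "data": {"targets": [{"travel": [1, 0, 0], "roll": 0, "jaw": 20}, {"travel": [1, 0, 0], "roll": 0, "jaw": 20}, {"travel": [0, 0, 0], "roll": 0, "jaw": 20}]}}

```text
clock: 23.7
tool_pos: [0.5021, 0.0305, 0.1065]
orientation: [-180.0, 0.8, 23.9]
force: [-18.0, -6.1, 8.2]
opening: 0.0291
gripper_force: 30.0
```

{"op": "apply_moves", "data": {"targets": [{"travel": [1, 0, 0], "roll": 0, "jaw": 20}, {"travel": [1, 0, 0], "roll": 0, "jaw": 20}, {"travel": [0, 0, 0], "roll": 0, "jaw": 20}]}}

```text
clock: 24.0
tool_pos: [0.5021, 0.0305, 0.106]
orientation: [-179.9, 1.0, 23.8]
force: [-23.2, -8.7, 10.3]
opening: 0.0295
gripper_force: 30.0
```

{"op": "apply_moves", "data": {"targets": [{"travel": [-15, 0, 0], "roll": 0, "jaw": 20}, {"travel": [-25, 0, -20], "roll": 0, "jaw": 20}, {"travel": [0, 0, -40], "roll": 0, "jaw": 20}, {"travel": [0, 0, -5], "roll": 7.2, "jaw": 20}, {"travel": [0, 0, 0], "roll": 7.2, "jaw": 20}, {"travel": [0, 0, 0], "roll": 7.2, "jaw": 20}, {"travel": [0, 0, 0], "roll": 7.1, "jaw": 20}, {"travel": [0, 0, 0], "roll": 0, "jaw": 20}, {"travel": [0, 0, 0], "roll": 0, "jaw": 20}]}}

```text
clock: 24.9
tool_pos: [0.4748, 0.0186, 0.1738]
orientation: [-180.0, -0.1, -4.5]
force: [0.5, 0.8, -0.9]
opening: 0.0295
gripper_force: 30.0
```

```bash
cat >> h.py <<'E'
def tray():
    im=ctrl.snapshot("top");cv2.imwrite("pics/tray_last.png",im[...,::-1])
    m=(im.min(2)>150).astype(np.uint8);m[:150]=0;m[262:]=0;m[:,:70]=0;m[:,230:]=0
    m=cv2.morphologyEx(m,cv2.MORPH_OPEN,np.ones((3,3)))
    c=max(cv2.findContours(m,0,2)[0],key=cv2.contourArea);(cx,cy),wh,a=cv2.minAreaRect(c)
    b=cv2.boxPoints(((cx,cy),wh,a));w=np.array([ray("top",*q,.075)[:2]*1000 for q in b])
    e=w-np.roll(w,1,0);l=e[np.argmax((e**2).sum(1))];l=l if l[1]>0 else -l
    print("tray",w.mean(0).round(1),"size px",np.round(wh,1),"y angle",np.degrees(np.arctan2(l[1],l[0])).round(1),"sides",np.hypot(*e.T).round(0))
    return w.mean(0),np.degrees(np.arctan2(l[1],l[0]))-90
def slot(c,a,y,off):
    r=np.radians(a);return (c+y*np.array([-np.sin(r),np.cos(r)])-off*np.array([np.cos(r),np.sin(r)])).tolist()
E
python3 - <<'E'
from h import *
c,a=tray()
s=slot(c,a,82,24);plan([(*s,170,a),(*s,71,a)])
E
```

```text
tray [516.2 312.4] size px [33.1 90. ] y angle 97.0 sides [ 96. 260.  96. 259.]
t 24.95 now [474.7  18.6 173.7] [-180.    -0.    -4.5] F [ 0.6 -0.6 -1.5] open 29.4
roll -11.5 travel [53.0, -368.6, 3.7]
roll -0.0 travel [0.0, 0.0, 99.0]
```

Run:
```python
import cv2,numpy as np
for f in("top0","tray_last"):
    im=cv2.imread(f"pics/{f}.png");
    for t in (100,150):
        m=im.min(2)>t
        print(f,t,[(c,*(lambda r:(r.min()+185,r.max()+185) if len(r) else (0,0))(np.where(m[185:250,c])[0])) for c in range(90,192,8)])
    print([im[r,110].tolist() for r in (200,215,225,230)],[im[r,170].tolist() for r in (200,215,225,230)])
```

```text
top0 100 [(90, np.int64(187), np.int64(237)), (98, np.int64(190), np.int64(232)), (106, np.int64(191), np.int64(233)), (114, np.int64(191), np.int64(233)), (122, np.int64(192), np.int64(234)), (130, np.int64(192), np.int64(234)), (138, np.int64(193), np.int64(235)), (146, np.int64(193), np.int64(235)), (154, np.int64(194), np.int64(236)), (162, np.int64(194), np.int64(236)), (170, np.int64(195), np.int64(237)), (178, np.int64(195), np.int64(237)), (186, 0, 0)]
top0 150 [(90, 0, 0), (98, np.int64(190), np.int64(232)), (106, np.int64(191), np.int64(232)), (114, np.int64(191), np.int64(233)), (122, np.int64(192), np.int64(233)), (130, np.int64(192), np.int64(234)), (138, np.int64(193), np.int64(234)), (146, np.int64(193), np.int64(235)), (154, np.int64(194), np.int64(235)), (162, np.int64(194), np.int64(236)), (170, np.int64(195), np.int64(236)), (178, np.int64(195), np.int64(237)), (186, 0, 0)]
[[171, 191, 197], [169, 189, 197], [168, 187, 195], [168, 188, 196]] [[174, 192, 199], [173, 192, 200], [175, 195, 201], [169, 191, 197]]
tray_last 100 [(90, np.int64(187), np.int64(239)), (98, 
[... 291 characters left out ...]
162, np.int64(194), np.int64(249)), (170, np.int64(195), np.int64(217)), (178, np.int64(195), np.int64(213)), (186, 0, 0)]
tray_last 150 [(90, 0, 0), (98, np.int64(190), np.int64(225)), (106, np.int64(191), np.int64(224)), (114, np.int64(191), np.int64(221)), (122, np.int64(192), np.int64(222)), (130, np.int64(192), np.int64(221)), (138, np.int64(193), np.int64(218)), (146, np.int64(193), np.int64(216)), (154, np.int64(194), np.int64(211)), (162, np.int64(194), np.int64(210)), (170, np.int64(195), np.int64(212)), (178, np.int64(195), np.int64(211)), (186, 0, 0)]
[[178, 200, 206], [180, 201, 209], [122, 134, 139], [120, 134, 137]] [[181, 201, 209], [122, 137, 141], [53, 62, 75], [63, 71, 85]]
```

```bash
cat >> h.py <<'E'
def tray():
    """tray centre and x angle from its upper (far) edge and right end, relative to the first picture"""
    def ed(im):
        m=im.min(2)>150
        cols=np.arange(106,171,8);up=[185-15+np.argmax(m[170:230,c]) for c in cols]
        k,b=np.polyfit(cols,up,1)
        rows=np.arange(200,208);rt=np.median([180-30+len(np.trim_zeros(m[r,150:215].astype(int),'b')) for r in rows])
        return k,b+k*140,rt
    im=ctrl.snapshot("top")[...,::-1];cv2.imwrite("pics/tray_last.png",im)
    r=ed(cv2.imread("pics/top0.png"));e=ed(im);d=np.array(e)-r
    print("tray change: turn %.1f deg, up-edge %.1f px, right end %.1f px"%(np.degrees(d[0]),d[1],d[2]))
TC=np.array([484.,310.]);TA=-4.5
E
python3 - <<'E'
from h import *
tray()
s=slot(TC,TA,82,24);plan([(*s,173,TA),(*s,71,TA)])
E
```

```text
tray change: turn 0.0 deg, up-edge 0.0 px, right end 0.0 px
t 25.0 now [474.7  18.5 173.7] [-180.    -0.    -4.6] F [ 0.2  0.3 -0.7] open 29.7
roll -0.1 travel [-37.6, -373.3, 0.7]
roll -0.0 travel [0.0, -0.0, 102.0]
```

{"op": "apply_moves", "data": {"targets": [{"travel": [-2, -25, 0], "roll": 0, "jaw": 20}, {"travel": [-4, -43, 0], "roll": 0, "jaw": 20}, {"travel": [-5, -43, 0], "roll": 0, "jaw": 20}, {"travel": [-5, -43, 0], "roll": 0, "jaw": 20}, {"travel": [-5, -43, 0], "roll": 0, "jaw": 20}, {"travel": [-5, -43, 0], "roll": 0, "jaw": 20}, {"travel": [-5, -43, 0], "roll": 0, "jaw": 20}, {"travel": [-5, -43, 0], "roll": 0, "jaw": 20}, {"travel": [-1.6, -40, 0], "roll": 0, "jaw": 20}, {"travel": [0, -7.3, 0], "roll": 0, "jaw": 20}]}}

```text
clock: 26.0
tool_pos: [0.4678, 0.3976, 0.1729]
orientation: [-180.0, -0.0, -4.5]
force: [-1.1, -0.2, -0.5]
opening: 0.0292
gripper_force: 30.0
```

{"op": "apply_moves", "data": {"targets": [{"travel": [0, 0, 30], "roll": 0, "jaw": 20}, {"travel": [0, 0, 40], "roll": 0, "jaw": 20}, {"travel": [0, 0, 18], "roll": 0, "jaw": 20}, {"travel": [0, 0, 9], "roll": 0, "jaw": 20}, {"travel": [0, 0, 3], "roll": 0, "jaw": 20}, {"travel": [0, 0, 0], "roll": 0, "jaw": 20}, {"travel": [0, 0, 0], "roll": 0, "jaw": 20}]}}

```text
clock: 26.7
tool_pos: [0.4685, 0.3939, 0.0748]
orientation: [-179.9, -0.1, -4.7]
force: [-0.1, -0.9, 1.9]
opening: 0.0298
gripper_force: 30.0
```

{"op": "apply_moves", "data": {"targets": [{"travel": [0, 0, 1.5], "roll": 0, "jaw": 20}, {"travel": [0, 0, 0], "roll": 0, "jaw": 20}, {"travel": [0, 0, 0], "roll": 0, "jaw": 20}]}}

```text
clock: 27.0
tool_pos: [0.4683, 0.394, 0.0728]
orientation: [-179.9, -0.1, -4.7]
force: [-0.8, -0.4, 4.5]
opening: 0.0295
gripper_force: 30.0
```

Run:
```python
from h import *
o=ctrl.get_obs();print(o["force"],o["moment"],o["orientation"])
snap("side","s6",(80,180,180,290),6)
```

```text
[-0.75040299 -0.42031374  4.47705634] [-0.24355587  0.2117944  -0.01750954] [-1.79926075e+02 -5.67690908e-02 -4.71838454e+00]
```

View pics/s6.png

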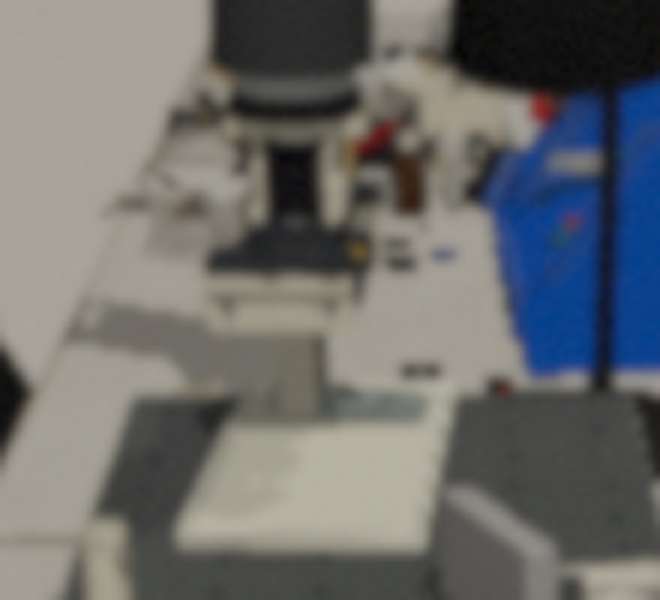

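{"op": "apply_moves", "data": {"targets": [{"travel": [0, 0, 0], "roll": 0, "jaw": 38}, {"travel": [0, 0, 0], "roll": 0, "jaw": 38}, {"travel": [0, 0, 0], "roll": 0, "jaw": 38}, {"travel": [0, 0, 0], "roll": 0, "jaw": 38}]}}

```text
clock: 27.45
tool_pos: [0.4677, 0.3935, 0.0718]
orientation: [180.0, 0.0, -4.7]
force: [0.3, -0.2, -0.3]
opening: 0.0379
gripper_force: 0.0
```

{"op": "apply_moves", "data": {"targets": [{"travel": [0, 0, 3], "roll": 0, "jaw": 38}, {"travel": [0, 0, 0], "roll": 0, "jaw": 38}, {"travel": [0, 0, 0], "roll": 0, "jaw": 38}]}}

```text
clock: 27.75
tool_pos: [0.4677, 0.3934, 0.0688]
orientation: [180.0, 0.0, -4.7]
force: [1.3, -0.3, -0.8]
opening: 0.0382
gripper_force: 0.0
```

{"op": "apply_moves", "data": {"targets": [{"travel": [0, 0, -15], "roll": 0, "jaw": 38}, {"travel": [0, 0, -40], "roll": 0, "jaw": 38}, {"travel": [0, 0, -45], "roll": 0, "jaw": 44}, {"travel": [0, 20, -30], "roll": 0, "jaw": 44}, {"travel": [0, 45, 0], "roll": 0, "jaw": 44}, {"travel": [0, 45, 0], "roll": 0, "jaw": 44}, {"travel": [0, 45, 0], "roll": 0, "jaw": 44}, {"travel": [0, 45, 0], "roll": 0, "jaw": 44}, {"travel": [0, 45, 0], "roll": 0, "jaw": 44}, {"travel": [0, 45, 0], "roll": 0, "jaw": 44}]}}

```text
clock: 28.75
tool_pos: [0.4433, 0.1029, 0.1994]
orientation: [-180.0, -0.0, -4.7]
force: [1.0, -0.6, -0.8]
opening: 0.0437
gripper_force: 0.0
```

{"op": "apply_moves", "data": {"targets": [{"travel": [0, 0, 0], "roll": 7.37, "jaw": 44}, {"travel": [0, 0, 0], "roll": 7.37, "jaw": 44}, {"travel": [0, 0, 0], "roll": 7.37, "jaw": 44}, {"travel": [0, 0, 0], "roll": 7.37, "jaw": 44}, {"travel": [0, 0, 0], "roll": 7.37, "jaw": 44}, {"travel": [0, 0, 0], "roll": 7.37, "jaw": 44}, {"travel": [0, 0, 0], "roll": 7.37, "jaw": 44}, {"travel": [0, 0, 0], "roll": 7.37, "jaw": 44}, {"travel": [0, 0, 0], "roll": 7.37, "jaw": 44}, {"travel": [0, 0, 0], "roll": 7.37, "jaw": 44}]}}

```text
clock: 29.75
tool_pos: [0.4438, 0.1045, 0.1992]
orientation: [-180.0, 0.0, -78.7]
force: [0.7, -0.4, 0.1]
opening: 0.044
gripper_force: 0.0
```

```bash
cat >> h.py <<'E'
def plates():
    """grey blobs inside the tray, from the last tray picture: centre in the tray frame (mm)"""
    im=cv2.imread("pics/tray_last.png").astype(int)
    q=np.array([proj("top",np.append(slot(TC,TA,y,-x),73)/1000.) for x,y in((-57,-123),(57,-123),(57,123),(-57,123))])
    M=np.zeros(im.shape[:2],np.uint8);cv2.fillPoly(M,[q.round().astype(int)],1)
    g=((im[...,2]-im[...,0]<12)&(M>0)).astype(np.uint8)
    g=cv2.morphologyEx(g,cv2.MORPH_OPEN,np.ones((3,3)))
    r=np.radians(TA);R=np.array([[np.cos(r),np.sin(r)],[-np.sin(r),np.cos(r)]])
    for c in cv2.findContours(g,0,2)[0]:
        if cv2.contourArea(c)>60:
            (cx,cy),wh,a=cv2.minAreaRect(c);p=ray("top",cx,cy,.079)[:2]*1000
            print("plate",(R@(p-TC)).round(0),"px size",np.round(wh,1),round(a,1))
E
python3 - <<'E'
from h import *
tray();plates()
plan([(533.7,-301.4,200,MA),(533.7,-301.4,108,MA)])
E
```

```text
tray change: turn 0.0 deg, up-edge 0.0 px, right end 11.0 px
plate [-13. -88.] px size [25.1 31.6] 4.1
plate [ 4. 80.] px size [11.  31.2] 5.4
t 29.8 now [443.8 104.5 199.2] [-180.     0.   -79.2] F [ 0.4 -0.3  0.4] open 44.1
roll -1.0 travel [415.7, -5.0, -0.8]
roll -0.0 travel [0.0, -0.0, 92.0]
```

{"op": "apply_moves", "data": {"targets": [{"travel": [25, -1, 0], "roll": -0.6, "jaw": 44}, {"travel": [46, -1, 0], "roll": 0, "jaw": 44}, {"travel": [47, 0, 0], "roll": 0, "jaw": 44}, {"travel": [47, -1, 0], "roll": 0, "jaw": 44}, {"travel": [47, 0, 0], "roll": 0, "jaw": 44}, {"travel": [47, 0, 0], "roll": 0, "jaw": 44}, {"travel": [47, 0, 0], "roll": 0, "jaw": 44}, {"travel": [47, 0, 0], "roll": 0, "jaw": 44}, {"travel": [40, 0, 0], "roll": 0, "jaw": 44}, {"travel": [23, 0, 0], "roll": 0, "jaw": 44}]}}

```text
clock: 30.8
tool_pos: [0.5342, -0.3045, 0.1986]
orientation: [180.0, -0.0, -77.8]
force: [0.5, 0.3, -0.2]
opening: 0.0443
gripper_force: 0.0
```

{"op": "apply_moves", "data": {"targets": [{"travel": [0, 0, 0], "roll": 0, "jaw": 44}, {"travel": [0, 0, 0], "roll": 0, "jaw": 44}]}}

```text
clock: 31.0
tool_pos: [0.5338, -0.3019, 0.1985]
orientation: [180.0, 0.0, -77.8]
force: [1.2, -0.6, -0.2]
opening: 0.0438
gripper_force: 0.0
```

Run:
```python
from h import *
plan([(533.7,-301.4,108,MA)])
```

```text
t 31.0 now [ 533.8 -301.9  198.5] [180.    0.  -77.8] F [ 1.2 -0.6 -0.2] open 43.8
roll 0.4 travel [-0.5, -0.0, 90.5]
```

{"op": "apply_moves", "data": {"targets": [{"travel": [0, 0, 28], "roll": 0, "jaw": 44}, {"travel": [0, 0, 30], "roll": 0, "jaw": 44}, {"travel": [0, 0, 20], "roll": 0, "jaw": 44}, {"travel": [0, 0, 10], "roll": 0, "jaw": 44}, {"travel": [0, 0, 0], "roll": 0, "jaw": 10}, {"travel": [0, 0, 0], "roll": 0, "jaw": 10}, {"travel": [0, 0, 0], "roll": 0, "jaw": 10}, {"travel": [0, 0, 0], "roll": 0, "jaw": 10}, {"travel": [0, 0, 0], "roll": 0, "jaw": 10}]}}

```text
clock: 31.9
tool_pos: [0.534, -0.3019, 0.1123]
orientation: [-180.0, -0.0, -77.8]
force: [-2.9, -1.0, 5.8]
opening: 0.0177
gripper_force: 30.0
```

{"op": "apply_moves", "data": {"targets": [{"travel": [6, 0, 0], "roll": 0, "jaw": 10}, {"travel": [10, 0, 0], "roll": 0, "jaw": 10}, {"travel": [12, 0, 0], "roll": 0, "jaw": 10}, {"travel": [8, 0, 0], "roll": 0, "jaw": 10}, {"travel": [4, 0, 0], "roll": 0, "jaw": 10}, {"travel": [2, 0, 0], "roll": 0, "jaw": 10}, {"travel": [0, 0, 0], "roll": 0, "jaw": 10}]}}

```text
clock: 32.6
tool_pos: [0.5429, -0.3429, 0.1123]
orientation: [-180.0, -0.0, -77.8]
force: [-3.1, 1.9, 6.8]
opening: 0.0179
gripper_force: 30.0
```

{"op": "apply_moves", "data": {"targets": [{"travel": [1.5, 0, 0], "roll": 0, "jaw": 10}, {"travel": [0, 0, 0], "roll": 0, "jaw": 10}, {"travel": [0, 0, 0], "roll": 0, "jaw": 10}]}}

```text
clock: 32.9
tool_pos: [0.5429, -0.343, 0.1123]
orientation: [-180.0, 0.1, -77.8]
force: [-4.1, 8.5, 10.2]
opening: 0.018
gripper_force: 30.0
```

{"op": "apply_moves", "data": {"targets": [{"travel": [-5, 0, -2], "roll": 0, "jaw": 10}, {"travel": [-10, 0, 0], "roll": 0, "jaw": 10}, {"travel": [-10, 0, 0], "roll": 0, "jaw": 10}, {"travel": [-10, 0, 0], "roll": 0, "jaw": 10}, {"travel": [-5, 0, 0], "roll": 0, "jaw": 10}, {"travel": [-3, 0, 0], "roll": 0, "jaw": 10}, {"travel": [-2, 0, 0], "roll": 0, "jaw": 10}, {"travel": [0, 0, 0], "roll": 0, "jaw": 10}]}}

```text
clock: 33.7
tool_pos: [0.5339, -0.3017, 0.1126]
orientation: [180.0, -0.1, -77.8]
force: [2.7, -12.3, -10.0]
opening: 0.0176
gripper_force: 30.0
```

{"op": "apply_moves", "data": {"targets": [{"travel": [-1, 0, 0], "roll": 0, "jaw": 10}, {"travel": [0, 0, 0], "roll": 0, "jaw": 10}]}}

```text
clock: 33.9
tool_pos: [0.5339, -0.3016, 0.1126]
orientation: [180.0, -0.2, -77.9]
force: [3.5, -16.2, -12.8]
opening: 0.0176
gripper_force: 30.0
```

{"op": "apply_moves", "data": {"targets": [{"travel": [1, 0, 0], "roll": 0, "jaw": 44}, {"travel": [0, 0, 0], "roll": 0, "jaw": 44}, {"travel": [0, 0, 0], "roll": 0, "jaw": 44}, {"travel": [0, 0, -20], "roll": 0, "jaw": 44}, {"travel": [0, 0, -40], "roll": 0, "jaw": 56}, {"travel": [0, 0, -30], "roll": 0, "jaw": 60}, {"travel": [-40, 0, 0], "roll": 0, "jaw": 60}, {"travel": [-48, 0, 0], "roll": 0, "jaw": 60}, {"travel": [-40, 0, 0], "roll": 0, "jaw": 60}, {"travel": [-8, 0, 0], "roll": 0, "jaw": 60}]}}

```text
clock: 34.9
tool_pos: [0.5045, -0.164, 0.204]
orientation: [-179.9, 0.0, -77.7]
force: [0.2, -1.0, -0.6]
opening: 0.0601
gripper_force: 0.0
```

{"op": "apply_moves", "data": {"targets": [{"travel": [0, 0, 0], "roll": 0, "jaw": 60}, {"travel": [0, 0, 0], "roll": 0, "jaw": 60}]}}

```text
clock: 35.1
tool_pos: [0.5057, -0.1672, 0.2035]
orientation: [-180.0, -0.0, -77.8]
force: [0.4, -0.4, 0.1]
opening: 0.0596
gripper_force: 0.0
```

Run:
```python
from h import *
plan([(504.7,-166.5,83,MA)])
```

```text
t 35.1 now [ 505.7 -167.2  203.5] [-180.    -0.   -77.8] F [ 0.4 -0.4  0.1] open 59.6
roll 0.4 travel [-0.9, 0.8, 120.5]
```

{"op": "apply_moves", "data": {"targets": [{"travel": [-1, 1, 35], "roll": 0.4, "jaw": 60}, {"travel": [0, 0, 45], "roll": 0, "jaw": 60}, {"travel": [0, 0, 28], "roll": 0, "jaw": 60}, {"travel": [0, 0, 12], "roll": 0, "jaw": 60}, {"travel": [0, 0, 0], "roll": 0, "jaw": 20}, {"travel": [0, 0, 0], "roll": 0, "jaw": 20}, {"travel": [0, 0, 0], "roll": 0, "jaw": 20}, {"travel": [0, 0, 0], "roll": 0, "jaw": 20}, {"travel": [0, 0, 0], "roll": 0, "jaw": 20}, {"travel": [0, 0, 0], "roll": 0, "jaw": 20}]}}

```text
clock: 36.1
tool_pos: [0.5048, -0.1664, 0.0842]
orientation: [-179.9, -0.0, -78.2]
force: [-1.1, 0.7, 7.0]
opening: 0.0296
gripper_force: 30.0
```

{"op": "apply_moves", "data": {"targets": [{"travel": [-8, 0, 0], "roll": 0, "jaw": 20}, {"travel": [-15, 0, 0], "roll": 0, "jaw": 20}, {"travel": [-20, 0, 0], "roll": 0, "jaw": 20}, {"travel": [-20, 0, 0], "roll": 0, "jaw": 20}, {"travel": [-20, 0, 0], "roll": 0, "jaw": 20}, {"travel": [-7, 0, 0], "roll": 0, "jaw": 20}, {"travel": [0, 0, -30], "roll": 0, "jaw": 20}, {"travel": [0, 0, -40], "roll": 0, "jaw": 20}, {"travel": [0, 0, -20], "roll": 0, "jaw": 20}, {"travel": [0, 0, 0], "roll": 0, "jaw": 20}]}}

```text
clock: 37.1
tool_pos: [0.4877, -0.0782, 0.1764]
orientation: [-179.7, -0.0, -78.2]
force: [-0.1, 0.5, -1.6]
opening: 0.0296
gripper_force: 30.0
```

{"op": "apply_moves", "data": {"targets": [{"travel": [0, 0, 0], "roll": 7.78, "jaw": 20}, {"travel": [0, 0, 0], "roll": 7.78, "jaw": 20}, {"travel": [0, 0, 0], "roll": 7.78, "jaw": 20}, {"travel": [0, 0, 0], "roll": 7.78, "jaw": 20}, {"travel": [0, 0, 0], "roll": 7.78, "jaw": 20}, {"travel": [0, 0, 0], "roll": 7.78, "jaw": 20}, {"travel": [0, 0, 0], "roll": 7.78, "jaw": 20}, {"travel": [0, 0, 0], "roll": 7.78, "jaw": 20}, {"travel": [0, 0, 0], "roll": 7.78, "jaw": 20}, {"travel": [0, 0, 0], "roll": 7.78, "jaw": 20}]}}

```text
clock: 38.1
tool_pos: [0.4851, -0.0785, 0.1721]
orientation: [180.0, -0.1, -156.4]
force: [-0.3, -0.8, -0.5]
opening: 0.0296
gripper_force: 30.0
```

{"op": "apply_moves", "data": {"targets": [{"travel": [-26, 31, 0], "roll": 0, "jaw": 20}, {"travel": [-26, 31, 0], "roll": 0, "jaw": 20}, {"travel": [-26, 31, 0], "roll": 0, "jaw": 20}, {"travel": [0, 0, 30], "roll": 0, "jaw": 20}, {"travel": [0, 0, 23], "roll": 0, "jaw": 20}, {"travel": [0, 0, 10], "roll": 0, "jaw": 20}, {"travel": [-5, 0, 0], "roll": 0, "jaw": 20}, {"travel": [-4, 0, 0], "roll": 0, "jaw": 20}, {"travel": [0, 0, 0], "roll": 0, "jaw": 20}, {"travel": [0, 0, 0], "roll": 0, "jaw": 20}]}}

```text
clock: 39.1
tool_pos: [0.5281, 0.0421, 0.111]
orientation: [-180.0, 0.1, -156.1]
force: [0.4, -0.4, -1.7]
opening: 0.0298
gripper_force: 30.0
```

```bash
cat >> h.py <<'E'
def bar():
    o=ctrl.get_obs();n=np.array([.9135,.4067]);p=o["tool_pos"][:2]*1000
    print("gap TCP to face (F=540): %.1f, across %.1f"%(540-p@n,(p-[563.5,57.4])@[-n[1],n[0]]),"force along",round(float(o["force"][:2]@n),1),"z",o["tool_pos"][2].round(4),"yaw",o["orientation"][2].round(1))
E
python3 -c "
from h import *
bar()"
```

```text
gap TCP to face (F=540): 40.4, across 0.4 force along 0.2 z 0.111 yaw -156.1
```

{"op": "apply_moves", "data": {"targets": [{"travel": [-5, 0, 0], "roll": 0, "jaw": 20}, {"travel": [-4, 0, 0], "roll": 0, "jaw": 20}, {"travel": [-1.5, 0, 0], "roll": 0, "jaw": 20}, {"travel": [-1.5, 0, 0], "roll": 0, "jaw": 20}, {"travel": [-1.5, 0, 0], "roll": 0, "jaw": 20}, {"travel": [-1.5, 0, 0], "roll": 0, "jaw": 20}, {"travel": [-1.5, 0, 0], "roll": 0, "jaw": 20}, {"travel": [-1.5, 0, 0], "roll": 0, "jaw": 20}, {"travel": [0, 0, 0], "roll": 0, "jaw": 20}]}}

```text
clock: 40.0
tool_pos: [0.5423, 0.0486, 0.1096]
orientation: [180.0, -0.2, -156.1]
force: [-5.3, -2.4, 1.6]
opening: 0.0295
gripper_force: 30.0
```

{"op": "apply_moves", "data": {"targets": [{"travel": [-1, 0, 0], "roll": 0, "jaw": 20}, {"travel": [-1, 0, 0], "roll": 0, "jaw": 20}, {"travel": [0, 0, 0], "roll": 0, "jaw": 20}]}}

```text
clock: 40.3
tool_pos: [0.544, 0.0494, 0.1096]
orientation: [180.0, -0.2, -156.1]
force: [-5.0, -1.5, 1.2]
opening: 0.0294
gripper_force: 30.0
```

{"op": "apply_moves", "data": {"targets": [{"travel": [-1, 0, 0], "roll": 0, "jaw": 20}, {"travel": [-1, 0, 0], "roll": 0, "jaw": 20}, {"travel": [0, 0, 0], "roll": 0, "jaw": 20}]}}

```text
clock: 40.6
tool_pos: [0.5458, 0.0502, 0.1097]
orientation: [180.0, -0.2, -156.1]
force: [-6.2, -2.7, 2.4]
opening: 0.0296
gripper_force: 30.0
```

```bash
python3 -c "
from h import *
bar()"
```

```text
gap TCP to face (F=540): 21.0, across 0.6 force along -6.7 z 0.1097 yaw -156.1
```

{"op": "apply_moves", "data": {"targets": [{"travel": [-1, 0, 0], "roll": 0, "jaw": 20}, {"travel": [-1, 0, 0], "roll": 0, "jaw": 20}, {"travel": [0, 0, 0], "roll": 0, "jaw": 20}]}}

```text
clock: 40.9
tool_pos: [0.5459, 0.0501, 0.1093]
orientation: [180.0, -0.4, -156.1]
force: [-9.9, -2.6, 4.5]
opening: 0.0294
gripper_force: 30.0
```

{"op": "apply_moves", "data": {"targets": [{"travel": [-1, 0, 0], "roll": 0, "jaw": 20}, {"travel": [-1, 0, 0], "roll": 0, "jaw": 20}, {"travel": [0, 0, 0], "roll": 0, "jaw": 20}]}}

```text
clock: 41.2
tool_pos: [0.546, 0.0502, 0.1089]
orientation: [180.0, -0.6, -156.1]
force: [-15.5, -5.5, 9.2]
opening: 0.0296
gripper_force: 30.0
```

{"op": "apply_moves", "data": {"targets": [{"travel": [-1, 0, 0], "roll": 0, "jaw": 20}, {"travel": [-1, 0, 0], "roll": 0, "jaw": 20}, {"travel": [0, 0, 0], "roll": 0, "jaw": 20}]}}

```text
clock: 41.5
tool_pos: [0.5461, 0.0502, 0.1087]
orientation: [180.0, -0.8, -156.1]
force: [-21.2, -6.2, 12.9]
opening: 0.0297
gripper_force: 30.0
```

```bash
python3 -c "
from h import *
bar()"
```

```text
gap TCP to face (F=540): 20.7, across 0.5 force along -21.9 z 0.1087 yaw -156.1
```

{"op": "apply_moves", "data": {"targets": [{"travel": [15, 0, 0], "roll": 0, "jaw": 20}, {"travel": [30, 0, 0], "roll": 0, "jaw": 20}, {"travel": [40, 0, -10], "roll": 0, "jaw": 20}, {"travel": [25, 0, -35], "roll": 0, "jaw": 20}, {"travel": [0, 0, -25], "roll": 0, "jaw": 20}, {"travel": [0, 0, 0], "roll": 0, "jaw": 20}]}}

```text
clock: 42.1
tool_pos: [0.4545, 0.0092, 0.1841]
orientation: [-179.9, 0.5, -156.0]
force: [-0.2, 0.2, -1.7]
opening: 0.0299
gripper_force: 30.0
```

{"op": "apply_moves", "data": {"targets": [{"travel": [0, 0, 0], "roll": -8.5, "jaw": 20}, {"travel": [0, 0, 0], "roll": -8.5, "jaw": 20}, {"travel": [0, 0, 0], "roll": -8.5, "jaw": 20}, {"travel": [0, 0, 0], "roll": -8.5, "jaw": 20}, {"travel": [0, 0, 0], "roll": -8.5, "jaw": 20}, {"travel": [0, 0, 0], "roll": -8.5, "jaw": 20}, {"travel": [0, 0, 0], "roll": -8.5, "jaw": 20}, {"travel": [0, 0, 0], "roll": -8.5, "jaw": 20}, {"travel": [0, 0, 0], "roll": -8.5, "jaw": 20}, {"travel": [0, 0, 0], "roll": -8.5, "jaw": 20}]}}

```text
clock: 43.1
tool_pos: [0.4526, 0.0089, 0.1796]
orientation: [180.0, 0.0, -70.7]
force: [0.1, -0.3, -0.4]
opening: 0.0297
gripper_force: 30.0
```

{"op": "apply_moves", "data": {"targets": [{"travel": [0, 0, 0], "roll": -8.5, "jaw": 20}, {"travel": [0, 0, 0], "roll": -8.5, "jaw": 20}, {"travel": [0, 0, 0], "roll": -8.5, "jaw": 20}, {"travel": [0, 0, 0], "roll": -8.5, "jaw": 20}, {"travel": [0, 0, 0], "roll": -8.5, "jaw": 20}, {"travel": [0, 0, 0], "roll": -8.5, "jaw": 20}, {"travel": [0, 0, 0], "roll": -8.5, "jaw": 20}, {"travel": [0, 0, 0], "roll": -8.5, "jaw": 20}, {"travel": [0, 0, 0], "roll": -8.5, "jaw": 20}, {"travel": [0, 0, 0], "roll": -8.5, "jaw": 20}]}}

```text
clock: 44.1
tool_pos: [0.4526, 0.0089, 0.1796]
orientation: [-180.0, 0.0, 14.3]
force: [0.4, -0.6, -0.9]
opening: 0.0297
gripper_force: 30.0
```

{"op": "apply_moves", "data": {"targets": [{"travel": [0, 0, 0], "roll": -8.5, "jaw": 20}, {"travel": [0, 0, 0], "roll": -1.5, "jaw": 20}, {"travel": [18, 0, 0], "roll": 0, "jaw": 20}, {"travel": [17, 0, 10], "roll": 0, "jaw": 20}, {"travel": [0, 0, 30], "roll": 0, "jaw": 20}, {"travel": [0, 0, 22], "roll": 0, "jaw": 20}, {"travel": [0, 0, 8], "roll": 0, "jaw": 20}, {"travel": [0, 0, 0], "roll": 0, "jaw": 20}]}}

```text
clock: 44.9
tool_pos: [0.4839, 0.0227, 0.1091]
orientation: [180.0, 0.1, 23.9]
force: [-0.5, -0.5, -0.7]
opening: 0.0294
gripper_force: 30.0
```

```bash
python3 -c "
from h import *
bar()"
```

```text
gap TCP to face (F=540): 88.7, across 0.7 force along -0.7 z 0.1091 yaw 23.9
```

{"op": "apply_moves", "data": {"targets": [{"travel": [6, 0, 0], "roll": 0, "jaw": 20}, {"travel": [4, 0, 0], "roll": 0, "jaw": 20}, {"travel": [1.5, 0, 0], "roll": 0, "jaw": 20}, {"travel": [1.5, 0, 0], "roll": 0, "jaw": 20}, {"travel": [1.5, 0, 0], "roll": 0, "jaw": 20}, {"travel": [1.5, 0, 0], "roll": 0, "jaw": 20}, {"travel": [1.5, 0, 0], "roll": 0, "jaw": 20}, {"travel": [1.5, 0, 0], "roll": 0, "jaw": 20}, {"travel": [1.5, 0, 0], "roll": 0, "jaw": 20}, {"travel": [0, 0, 0], "roll": 0, "jaw": 20}]}}

```text
clock: 45.9
tool_pos: [0.4995, 0.0294, 0.1093]
orientation: [-180.0, 0.4, 23.9]
force: [-11.4, -5.4, 2.7]
opening: 0.0294
gripper_force: 30.0
```

{"op": "apply_moves", "data": {"targets": [{"travel": [1, 0, 0], "roll": 0, "jaw": 20}, {"travel": [1, 0, 0], "roll": 0, "jaw": 20}, {"travel": [0, 0, 0], "roll": 0, "jaw": 20}]}}

```text
clock: 46.2
tool_pos: [0.4996, 0.0295, 0.1087]
orientation: [-180.0, 0.6, 23.9]
force: [-15.6, -6.0, 4.2]
opening: 0.0296
gripper_force: 30.0
```

{"op": "apply_moves", "data": {"targets": [{"travel": [1, 0, 0], "roll": 0, "jaw": 20}, {"travel": [1, 0, 0], "roll": 0, "jaw": 20}, {"travel": [0, 0, 0], "roll": 0, "jaw": 20}]}}

```text
clock: 46.5
tool_pos: [0.4998, 0.0295, 0.1081]
orientation: [-179.9, 0.8, 23.8]
force: [-17.4, -8.0, 3.3]
opening: 0.0292
gripper_force: 30.0
```

{"op": "apply_moves", "data": {"targets": [{"travel": [1, 0, 0], "roll": 0, "jaw": 20}, {"travel": [1, 0, 0], "roll": 0, "jaw": 20}, {"travel": [0, 0, 0], "roll": 0, "jaw": 20}]}}

```text
clock: 46.8
tool_pos: [0.5, 0.0296, 0.1074]
orientation: [-179.9, 1.0, 23.8]
force: [-20.7, -8.6, 3.9]
opening: 0.0296
gripper_force: 30.0
```

```bash
python3 -c "
from h import *
bar()"
```

```text
gap TCP to face (F=540): 71.2, across 0.5 force along -22.4 z 0.1074 yaw 23.8
```

{"op": "apply_moves", "data": {"targets": [{"travel": [-15, 0, 0], "roll": 0, "jaw": 20}, {"travel": [-20, 0, -10], "roll": 0, "jaw": 20}, {"travel": [-20, 0, -35], "roll": 0, "jaw": 20}, {"travel": [0, 0, -25], "roll": 0, "jaw": 20}, {"travel": [0, 0, 0], "roll": 0, "jaw": 20}]}}

```text
clock: 47.3
tool_pos: [0.4613, 0.0123, 0.1848]
orientation: [179.9, -0.6, 24.0]
force: [0.6, 0.6, -0.8]
opening: 0.03
gripper_force: 30.0
```

{"op": "apply_moves", "data": {"targets": [{"travel": [0, 0, 0], "roll": 8.5, "jaw": 20}, {"travel": [0, 0, 0], "roll": 8.5, "jaw": 20}, {"travel": [0, 0, 0], "roll": 8.5, "jaw": 20}, {"travel": [0, 0, 0], "roll": 8.5, "jaw": 20}, {"travel": [0, 0, 0], "roll": 8.5, "jaw": 20}, {"travel": [0, 0, 0], "roll": 8.5, "jaw": 20}, {"travel": [0, 0, 0], "roll": 8.5, "jaw": 20}, {"travel": [0, 0, 0], "roll": 8.5, "jaw": 20}, {"travel": [0, 0, 0], "roll": 8.5, "jaw": 20}, {"travel": [0, 0, 0], "roll": 8.5, "jaw": 20}]}}

```text
clock: 48.3
tool_pos: [0.4591, 0.0118, 0.1803]
orientation: [-179.9, -0.0, -61.4]
force: [0.5, 0.3, -1.4]
opening: 0.0296
gripper_force: 30.0
```

{"op": "apply_moves", "data": {"targets": [{"travel": [0, 0, 0], "roll": 8.5, "jaw": 20}, {"travel": [0, 0, 0], "roll": 8.5, "jaw": 20}, {"travel": [0, 0, 0], "roll": 8.5, "jaw": 20}, {"travel": [0, 0, 0], "roll": 8.5, "jaw": 20}, {"travel": [0, 0, 0], "roll": 8.5, "jaw": 20}, {"travel": [0, 0, 0], "roll": 8.5, "jaw": 20}, {"travel": [0, 0, 0], "roll": 8.5, "jaw": 20}, {"travel": [0, 0, 0], "roll": 8.5, "jaw": 20}, {"travel": [0, 0, 0], "roll": 8.5, "jaw": 20}, {"travel": [0, 0, 0], "roll": 8.5, "jaw": 20}]}}

```text
clock: 49.3
tool_pos: [0.4592, 0.0118, 0.1804]
orientation: [-180.0, 0.1, -146.4]
force: [1.3, -0.3, -1.4]
opening: 0.0297
gripper_force: 30.0
```

{"op": "apply_moves", "data": {"targets": [{"travel": [0, 0, 0], "roll": 8.5, "jaw": 20}, {"travel": [0, 0, 0], "roll": 1.5, "jaw": 20}, {"travel": [-20, 0, 0], "roll": 0, "jaw": 20}, {"travel": [-40, 0, 0], "roll": 0, "jaw": 20}, {"travel": [-20, 0, 10], "roll": 0, "jaw": 20}, {"travel": [0, 0, 30], "roll": 0, "jaw": 20}, {"travel": [0, 0, 22], "roll": 0, "jaw": 20}, {"travel": [0, 0, 8], "roll": 0, "jaw": 20}, {"travel": [0, 0, 0], "roll": 0, "jaw": 20}]}}

```text
clock: 50.2
tool_pos: [0.5312, 0.0437, 0.1093]
orientation: [-180.0, -0.1, -155.9]
force: [-0.1, 0.4, -0.6]
opening: 0.0293
gripper_force: 30.0
```

```bash
python3 -c "
from h import *
bar()"
```

```text
gap TCP to face (F=540): 37.0, across 0.6 force along 0.1 z 0.1093 yaw -155.9
```

{"op": "apply_moves", "data": {"targets": [{"travel": [-7, 0, 0], "roll": 0, "jaw": 20}, {"travel": [-4, 0, 0], "roll": 0, "jaw": 20}, {"travel": [-1.5, 0, 0], "roll": 0, "jaw": 20}, {"travel": [-1.5, 0, 0], "roll": 0, "jaw": 20}, {"travel": [-1, 0, 0], "roll": 0, "jaw": 20}, {"travel": [-1, 0, 0], "roll": 0, "jaw": 20}, {"travel": [0, 0, 0], "roll": 0, "jaw": 20}]}}

```text
clock: 50.9
tool_pos: [0.5454, 0.05, 0.11]
orientation: [180.0, -0.1, -156.0]
force: [-4.2, -1.4, 1.5]
opening: 0.0297
gripper_force: 30.0
```

{"op": "apply_moves", "data": {"targets": [{"travel": [-1, 0, 0], "roll": 0, "jaw": 20}, {"travel": [-1, 0, 0], "roll": 0, "jaw": 20}, {"travel": [0, 0, 0], "roll": 0, "jaw": 20}]}}

```text
clock: 51.2
tool_pos: [0.5454, 0.0499, 0.1096]
orientation: [180.0, -0.3, -156.1]
force: [-8.9, -3.1, 5.2]
opening: 0.0294
gripper_force: 30.0
```

{"op": "apply_moves", "data": {"targets": [{"travel": [-1, 0, 0], "roll": 0, "jaw": 20}, {"travel": [-1, 0, 0], "roll": 0, "jaw": 20}, {"travel": [0, 0, 0], "roll": 0, "jaw": 20}]}}

```text
clock: 51.5
tool_pos: [0.5455, 0.05, 0.1092]
orientation: [180.0, -0.5, -156.1]
force: [-13.4, -4.4, 8.7]
opening: 0.0298
gripper_force: 30.0
```

{"op": "apply_moves", "data": {"targets": [{"travel": [-1, 0, 0], "roll": 0, "jaw": 20}, {"travel": [-1, 0, 0], "roll": 0, "jaw": 20}, {"travel": [0, 0, 0], "roll": 0, "jaw": 20}]}}

```text
clock: 51.8
tool_pos: [0.5458, 0.0501, 0.1088]
orientation: [180.0, -0.7, -156.1]
force: [-18.7, -6.1, 9.4]
opening: 0.0296
gripper_force: 30.0
```

```bash
python3 -c "
from h import *
bar()"
```

```text
gap TCP to face (F=540): 21.0, across 0.5 force along -19.5 z 0.1088 yaw -156.1
```

{"op": "apply_moves", "data": {"targets": [{"travel": [15, 0, 0], "roll": 0, "jaw": 20}, {"travel": [25, 0, -20], "roll": 0, "jaw": 20}, {"travel": [0, 0, -40], "roll": 0, "jaw": 20}, {"travel": [0, 0, -5], "roll": 7.2, "jaw": 20}, {"travel": [0, 0, 0], "roll": 7.2, "jaw": 20}, {"travel": [0, 0, 0], "roll": 7.1, "jaw": 20}, {"travel": [0, 0, 0], "roll": 7, "jaw": 20}, {"travel": [0, 0, 0], "roll": 0, "jaw": 20}, {"travel": [0, 0, 0], "roll": 0, "jaw": 20}]}}

```text
clock: 52.7
tool_pos: [0.5153, 0.0367, 0.1751]
orientation: [180.0, 0.0, 175.7]
force: [0.1, 0.5, -0.3]
opening: 0.0296
gripper_force: 30.0
```

Run:
```python
from h import *
tray();plates()
s=slot(TC,TA,25,-23.5);plan([(*s,174,175.5),(*s,74,175.5)])
```

```text
tray change: turn -20.5 deg, up-edge -6.2 px, right end -35.0 px
plate [15. 81.] px size [23. 11.] 90.0
t 52.75 now [515.3  36.7 175.1] [180.    0.  175.7] F [ 0.9 -0.7 -0.9] open 28.9
roll 0.2 travel [29.1, 295.0, 1.1]
roll -0.0 travel [0.0, 0.0, 100.0]
```

Run:
```python
import cv2,numpy as np
im=cv2.imread("pics/tray_last.png").astype(int)
g=im.min(2)
for r in range(150,262,5): print(r,''.join('#' if v>150 else '+' if v>105 else '-' if v>75 else '.' for v in g[r,70:200:2]))
```

```text
150 ..............#############.-############################++++++++
155 ..............-------------.--------..--.----.--------.----------
160 ............-.....-..-...---------------------.-...----.--.------
165 ............-.---..---.--------.-.------.----.-----.-------------
170 ............-..--------------------------------------------------
175 .............-.--..-.------.--------------..-..-----------------.
180 ............--......-..-..-------..---.--...----.-.--.----.......
185 ...........+..-.........-..---..-----.-.--...---.-----...........
190 .......-++++..#+++--...----.--------.----..-...-.................
195 ++#####+++++..#######+#####################++-...................
200 ##--.---.-++.+####+++++++##########++---.........................
205 #+-.+++-..--.#####+++++++########-...++-.........................
210 ##+---..---+.###+++-..---+++-........-++-........................
215 ######++++++.+++++-----...............++++.......................
220 +++++++++++---++++.....................+--+......................
225 +++++++++++--...........................-+++.....................
230 ---+++++..................................+++....................
235 .....+-....................................++++................--
240 -............................................-.+-.........-------
245 ++++-..........................................++--...-----------
250 ++++++++.........................................--.-..-..---.--.
255 ######++-........................................-...............
260 ##########-......................................+++++++++++++#++
```

{"op": "apply_moves", "data": {"targets": [{"travel": [3, 25, 0], "roll": 0, "jaw": 20}, {"travel": [5, 43, 0], "roll": 0, "jaw": 20}, {"travel": [5, 43, 0], "roll": 0, "jaw": 20}, {"travel": [5, 43, 0], "roll": 0, "jaw": 20}, {"travel": [5, 43, 0], "roll": 0, "jaw": 20}, {"travel": [4, 43, 0], "roll": 0, "jaw": 20}, {"travel": [2, 35, 0], "roll": 0, "jaw": 20}, {"travel": [0, 20, 10], "roll": 0, "jaw": 20}, {"travel": [0, 0, 35], "roll": 0, "jaw": 20}, {"travel": [0, 0, 35], "roll": 0, "jaw": 20}]}}

```text
clock: 53.75
tool_pos: [0.5096, 0.3338, 0.094]
orientation: [179.9, 0.0, 175.6]
force: [0.7, 0.5, -0.9]
opening: 0.0294
gripper_force: 30.0
```

{"op": "apply_moves", "data": {"targets": [{"travel": [0, 0, 12], "roll": 0, "jaw": 20}, {"travel": [0, 0, 8], "roll": 0, "jaw": 20}, {"travel": [0, 0, 2], "roll": 0, "jaw": 20}, {"travel": [0, 0, 0], "roll": 0, "jaw": 20}, {"travel": [0, 0, 0], "roll": 0, "jaw": 20}]}}

```text
clock: 54.25
tool_pos: [0.5102, 0.3335, 0.0745]
orientation: [179.9, 0.1, 175.5]
force: [0.2, 0.2, -0.8]
opening: 0.0299
gripper_force: 30.0
```

{"op": "apply_moves", "data": {"targets": [{"travel": [0, 0, 2], "roll": 0, "jaw": 20}, {"travel": [0, 0, 0], "roll": 0, "jaw": 20}, {"travel": [0, 0, 0], "roll": 0, "jaw": 20}]}}

```text
clock: 54.55
tool_pos: [0.5095, 0.333, 0.0714]
orientation: [180.0, 0.0, 175.5]
force: [0.9, 0.2, -0.6]
opening: 0.0296
gripper_force: 30.0
```

{"op": "apply_moves", "data": {"targets": [{"travel": [0, 0, 2], "roll": 0, "jaw": 20}, {"travel": [0, 0, 0], "roll": 0, "jaw": 20}, {"travel": [0, 0, 0], "roll": 0, "jaw": 20}]}}

```text
clock: 54.85
tool_pos: [0.5094, 0.3329, 0.0689]
orientation: [-180.0, -0.0, 175.5]
force: [-0.5, 0.8, -1.5]
opening: 0.0296
gripper_force: 30.0
```

{"op": "apply_moves", "data": {"targets": [{"travel": [0, 0, 1], "roll": 0, "jaw": 20}, {"travel": [0, 0, 0], "roll": 0, "jaw": 20}, {"travel": [0, 0, 0], "roll": 0, "jaw": 20}]}}

```text
clock: 55.15
tool_pos: [0.5095, 0.3329, 0.068]
orientation: [-180.0, -0.0, 175.5]
force: [0.9, 0.3, -1.0]
opening: 0.0299
gripper_force: 30.0
```

{"op": "apply_moves", "data": {"targets": [{"travel": [0, 0, 0], "roll": 0, "jaw": 37}, {"travel": [0, 0, 0], "roll": 0, "jaw": 37}, {"travel": [0, 0, 0], "roll": 0, "jaw": 37}, {"travel": [0, 0, -15], "roll": 0, "jaw": 37}, {"travel": [0, 0, -40], "roll": 0, "jaw": 37}, {"travel": [0, 0, -45], "roll": 0, "jaw": 44}, {"travel": [0, 0, -30], "roll": 0, "jaw": 44}, {"travel": [0, -40, 0], "roll": -8.5, "jaw": 44}, {"travel": [-6, -44, 0], "roll": -8.5, "jaw": 44}, {"travel": [-12, -42, 0], "roll": -8.5, "jaw": 44}]}}

```text
clock: 56.15
tool_pos: [0.5347, 0.211, 0.199]
orientation: [180.0, 0.1, -158.8]
force: [1.3, 0.4, 0.6]
opening: 0.0439
gripper_force: 0.0
```

{"op": "apply_moves", "data": {"targets": [{"travel": [0, 0, 0], "roll": -8.1, "jaw": 44}, {"travel": [0, 0, 0], "roll": -8.1, "jaw": 44}, {"travel": [0, 0, 0], "roll": -8.1, "jaw": 44}, {"travel": [0, 0, 0], "roll": -8.1, "jaw": 44}, {"travel": [0, 0, 0], "roll": -8.1, "jaw": 44}, {"travel": [0, 0, 0], "roll": -8.1, "jaw": 44}, {"travel": [0, 0, 0], "roll": -8.1, "jaw": 44}, {"travel": [0, 0, 0], "roll": -8.1, "jaw": 44}, {"travel": [0, 0, 0], "roll": -8.1, "jaw": 44}, {"travel": [0, 0, 0], "roll": -8.1, "jaw": 44}]}}

```text
clock: 57.15
tool_pos: [0.5355, 0.2122, 0.1982]
orientation: [-180.0, 0.0, -77.9]
force: [-0.1, -0.4, 0.0]
opening: 0.0439
gripper_force: 0.0
```

Run:
```python
from h import *
plan([(533.8,-301.7,200,MA),(533.8,-301.7,114,MA)])
```

```text
t 57.15 now [535.5 212.2 198.2] [-180.     0.   -77.9] F [-0.1 -0.4  0. ] open 43.9
roll 0.3 travel [502.7, 106.8, -1.8]
roll -0.0 travel [0.0, -0.0, 86.0]
```

{"op": "apply_moves", "data": {"targets": [{"travel": [30, 6, 0], "roll": 0.3, "jaw": 44}, {"travel": [45, 10, 0], "roll": 0, "jaw": 44}, {"travel": [47, 10, 0], "roll": 0, "jaw": 44}, {"travel": [47, 10, 0], "roll": 0, "jaw": 44}, {"travel": [47, 10, 0], "roll": 0, "jaw": 44}, {"travel": [47, 10, 0], "roll": 0, "jaw": 44}, {"travel": [47, 10, 0], "roll": 0, "jaw": 44}, {"travel": [47, 10, 0], "roll": 0, "jaw": 44}, {"travel": [47, 10, 0], "roll": 0, "jaw": 44}, {"travel": [47, 10, 0], "roll": 0, "jaw": 44}]}}

```text
clock: 58.15
tool_pos: [0.5307, -0.2508, 0.1984]
orientation: [-180.0, -0.0, -78.6]
force: [1.4, 0.2, -0.8]
opening: 0.044
gripper_force: 0.0
```

{"op": "apply_moves", "data": {"targets": [{"travel": [36, 8, 0], "roll": 0, "jaw": 44}, {"travel": [16, 3, 0], "roll": 0, "jaw": 44}, {"travel": [0, 0, 0], "roll": 0, "jaw": 44}, {"travel": [0, 0, 0], "roll": 0, "jaw": 44}]}}

```text
clock: 58.55
tool_pos: [0.5303, -0.3017, 0.1979]
orientation: [180.0, 0.0, -78.6]
force: [-0.4, 1.2, 0.5]
opening: 0.0445
gripper_force: 0.0
```

Run:
```python
from h import *
tray();plates()
plan([(533.8,-301.7,114,MA)])
```

```text
tray change: turn 7.9 deg, up-edge -7.2 px, right end -35.0 px
plate [-1. 22.] px size [10.8 31.2] 4.1
plate [ 4. 79.] px size [11.2 31.5] 5.7
t 58.6 now [ 530.5 -301.2  198. ] [180.    0.  -78.6] F [-0.   0.5 -0.3] open 43.9
roll -0.4 travel [1.2, -3.2, 84.0]
```

```bash
cat >> h.py <<'E'
def tray():
    im=ctrl.snapshot("top")[...,::-1];cv2.imwrite("pics/tray_last.png",im);out=[]
    for i in(cv2.imread("pics/top0.png"),im):
        m=(i.min(2)>155).astype(np.uint8);m[:160]=0;m[252:]=0;m[:,:93]=0;m[:,225:]=0
        m=cv2.morphologyEx(m,cv2.MORPH_OPEN,np.ones((2,2)))
        p=np.vstack([c for c in cv2.findContours(m,0,2)[0] if cv2.contourArea(c)>60])
        (c,wh,a)=cv2.minAreaRect(p);out.append((np.round(c,1),np.round(wh,1),round(a,1)))
    print("tray px first/now",*out)
E
python3 - <<'E'
from h import *
tray()
E
```

```text
tray px first/now (array([158.6, 208.7]), array([ 64.2, 129. ]), 72.7) (array([155.3, 192.5]), array([ 39.2, 140. ]), 69.4)
```

{"op": "apply_moves", "data": {"targets": [{"travel": [0, -3, 28], "roll": -0.4, "jaw": 44}, {"travel": [0, 0, 30], "roll": 0, "jaw": 44}, {"travel": [0, 0, 18], "roll": 0, "jaw": 44}, {"travel": [0, 0, 8], "roll": 0, "jaw": 44}, {"travel": [0, 0, 0], "roll": 0, "jaw": 10}, {"travel": [0, 0, 0], "roll": 0, "jaw": 10}, {"travel": [0, 0, 0], "roll": 0, "jaw": 10}, {"travel": [0, 0, 0], "roll": 0, "jaw": 10}, {"travel": [0, 0, 0], "roll": 0, "jaw": 10}]}}

```text
clock: 59.55
tool_pos: [0.5338, -0.3016, 0.1152]
orientation: [-179.9, -0.0, -78.2]
force: [-0.9, 1.1, 4.8]
opening: 0.0177
gripper_force: 30.0
```

{"op": "apply_moves", "data": {"targets": [{"travel": [6, 0, 0], "roll": 0, "jaw": 10}, {"travel": [10, 0, 0], "roll": 0, "jaw": 10}, {"travel": [12, 0, 0], "roll": 0, "jaw": 10}, {"travel": [8, 0, 0], "roll": 0, "jaw": 10}, {"travel": [4, 0, 0], "roll": 0, "jaw": 10}, {"travel": [2, 0, 0], "roll": 0, "jaw": 10}, {"travel": [1, 0, 0], "roll": 0, "jaw": 10}, {"travel": [0, 0, 0], "roll": 0, "jaw": 10}, {"travel": [0, 0, 0], "roll": 0, "jaw": 10}]}}

```text
clock: 60.45
tool_pos: [0.5428, -0.3427, 0.1151]
orientation: [-179.9, 0.0, -78.2]
force: [-1.0, 9.4, 9.1]
opening: 0.0178
gripper_force: 30.0
```

{"op": "apply_moves", "data": {"targets": [{"travel": [-6, 0, 0], "roll": 0, "jaw": 10}, {"travel": [-10, 0, 0], "roll": 0, "jaw": 10}, {"travel": [-10, 0, 0], "roll": 0, "jaw": 10}, {"travel": [-10, 0, 0], "roll": 0, "jaw": 10}, {"travel": [-5, 0, 0], "roll": 0, "jaw": 10}, {"travel": [-2, 0, 0], "roll": 0, "jaw": 10}, {"travel": [-1.5, 0, 0], "roll": 0, "jaw": 10}, {"travel": [0, 0, 0], "roll": 0, "jaw": 10}, {"travel": [0, 0, 0], "roll": 0, "jaw": 10}]}}

```text
clock: 61.35
tool_pos: [0.5338, -0.3014, 0.1152]
orientation: [-179.9, -0.1, -78.2]
force: [0.9, -5.7, 5.2]
opening: 0.0176
gripper_force: 30.0
```

{"op": "apply_moves", "data": {"targets": [{"travel": [0, 0, 0], "roll": 0, "jaw": 44}, {"travel": [0, 0, 0], "roll": 0, "jaw": 44}, {"travel": [0, 0, 0], "roll": 0, "jaw": 44}, {"travel": [0, 0, -20], "roll": 0, "jaw": 44}, {"travel": [0, 0, -40], "roll": 0, "jaw": 56}, {"travel": [0, 0, -30], "roll": 0, "jaw": 60}, {"travel": [-40, 0, 0], "roll": 0, "jaw": 60}, {"travel": [-48, 0, 0], "roll": 0, "jaw": 60}, {"travel": [-40, 0, 0], "roll": 0, "jaw": 60}, {"travel": [-9, 0, 0], "roll": 0, "jaw": 60}]}}

```text
clock: 62.35
tool_pos: [0.5039, -0.1628, 0.2042]
orientation: [-180.0, 0.1, -78.1]
force: [0.9, -1.0, 1.0]
opening: 0.0602
gripper_force: 0.0
```

{"op": "apply_moves", "data": {"targets": [{"travel": [0, 0, 0], "roll": 0, "jaw": 60}, {"travel": [0, 0, 0], "roll": 0, "jaw": 60}]}}

```text
clock: 62.55
tool_pos: [0.5053, -0.1659, 0.204]
orientation: [-180.0, -0.0, -78.1]
force: [-0.1, -0.9, -0.4]
opening: 0.0595
gripper_force: 0.0
```

Run:
```python
from h import *
plan([(504.7,-166.5,83,MA)])
g=cv2.imread("pics/top0.png").min(2)
ctrl_im=ctrl.snapshot("top")[...,::-1];cv2.imwrite("pics/tray_last.png",ctrl_im);h=ctrl_im.min(2)
for r in range(185,242,5):
  print(r,*[''.join('#' if v>150 else '+' if v>105 else '-' if v>75 else '.' for v in k[r,86:194:2]) for k in(g,h)])
```

```text
t 62.55 now [ 505.3 -165.9  204. ] [-180.    -0.   -78.1] F [-0.1 -0.9 -0.4] open 59.5
roll 0.1 travel [0.4, 0.7, 121.0]
185 ...-.............................................--... ...+........-..-.---...---.--.---.--.--....-----..--..
190 ----..#++---.......................................... +-++..#+++--...........-......--.---.-.-......-..-....
195 ----..#############################+++++++######++.... ++++..#####+#+#####################+++++++######++....
200 ..--.++###########################################.... .-++.+####+++++++####++++++#######################....
205 ..--.++#########################################++.... ..--.#####+++++++###++--+++#######################.-..
210 ----.+##########################################++.... ---+.#####++..+++###++++++########################....
215 ----.###########################################++.... ++++.#####++++++####++..++############+++++++++++-....
220 -----############################################-.... +++--+++++--..--++++------+++++++++++++++++++++++.....
225 ----++#########################################+#-.... ++----++++------++++------+++++++++++++++++++++++.....
230 ----++#########################################++..... ++----+++++++++++++++-----+++++++++++++++++++++++.....
235 ----...............------+++########++#+#######++..... +++-....................----+++++++++++++++++++++.....
240 ..--.................................................. ..--..................................................
```

{"op": "apply_moves", "data": {"targets": [{"travel": [0.4, 0.7, 35], "roll": 0, "jaw": 60}, {"travel": [0, 0, 45], "roll": 0, "jaw": 60}, {"travel": [0, 0, 28], "roll": 0, "jaw": 60}, {"travel": [0, 0, 13], "roll": 0, "jaw": 60}, {"travel": [0, 0, 0], "roll": 0, "jaw": 20}, {"travel": [0, 0, 0], "roll": 0, "jaw": 20}, {"travel": [0, 0, 0], "roll": 0, "jaw": 20}, {"travel": [0, 0, 0], "roll": 0, "jaw": 20}, {"travel": [0, 0, 0], "roll": 0, "jaw": 20}, {"travel": [0, 0, 0], "roll": 0, "jaw": 20}]}}

```text
clock: 63.6
tool_pos: [0.505, -0.1665, 0.084]
orientation: [-179.9, -0.0, -78.2]
force: [-0.7, -0.6, 3.5]
opening: 0.0295
gripper_force: 30.0
```

{"op": "apply_moves", "data": {"targets": [{"travel": [-8, 0, 0], "roll": 0, "jaw": 20}, {"travel": [-15, 0, 0], "roll": 0, "jaw": 20}, {"travel": [-20, 0, 0], "roll": 0, "jaw": 20}, {"travel": [-20, 0, 0], "roll": 0, "jaw": 20}, {"travel": [-20, 0, 0], "roll": 0, "jaw": 20}, {"travel": [-7, 0, 0], "roll": 0, "jaw": 20}, {"travel": [0, 0, -30], "roll": 0, "jaw": 20}, {"travel": [0, 0, -40], "roll": 0, "jaw": 20}, {"travel": [0, 0, -20], "roll": 0, "jaw": 20}, {"travel": [0, 0, 0], "roll": 0, "jaw": 20}]}}

```text
clock: 64.6
tool_pos: [0.4878, -0.0779, 0.1762]
orientation: [-179.7, -0.0, -78.1]
force: [-0.1, 0.2, -0.6]
opening: 0.0296
gripper_force: 30.0
```

{"op": "apply_moves", "data": {"targets": [{"travel": [0, 0, 0], "roll": 7.78, "jaw": 20}, {"travel": [0, 0, 0], "roll": 7.78, "jaw": 20}, {"travel": [0, 0, 0], "roll": 7.78, "jaw": 20}, {"travel": [0, 0, 0], "roll": 7.78, "jaw": 20}, {"travel": [0, 0, 0], "roll": 7.78, "jaw": 20}, {"travel": [0, 0, 0], "roll": 7.78, "jaw": 20}, {"travel": [0, 0, 0], "roll": 7.78, "jaw": 20}, {"travel": [0, 0, 0], "roll": 7.78, "jaw": 20}, {"travel": [0, 0, 0], "roll": 7.78, "jaw": 20}, {"travel": [0, 0, 0], "roll": 7.78, "jaw": 20}]}}

```text
clock: 65.6
tool_pos: [0.4852, -0.0782, 0.1719]
orientation: [180.0, -0.1, -156.3]
force: [1.2, -0.1, -0.8]
opening: 0.0295
gripper_force: 30.0
```

{"op": "apply_moves", "data": {"targets": [{"travel": [-26, 31, 0], "roll": 0, "jaw": 20}, {"travel": [-26, 31, 0], "roll": 0, "jaw": 20}, {"travel": [-26, 31, 0], "roll": 0, "jaw": 20}, {"travel": [0, 0, 30], "roll": 0, "jaw": 20}, {"travel": [0, 0, 23], "roll": 0, "jaw": 20}, {"travel": [0, 0, 10], "roll": 0, "jaw": 20}, {"travel": [-5, 0, 0], "roll": 0, "jaw": 20}, {"travel": [-4, 0, 0], "roll": 0, "jaw": 20}, {"travel": [0, 0, 0], "roll": 0, "jaw": 20}, {"travel": [0, 0, 0], "roll": 0, "jaw": 20}]}}

```text
clock: 66.6
tool_pos: [0.5283, 0.0422, 0.1109]
orientation: [-180.0, 0.1, -156.0]
force: [-1.1, 0.9, -0.4]
opening: 0.03
gripper_force: 30.0
```

```bash
python3 -c "
from h import *
bar()"
```

```text
gap TCP to face (F=540): 40.3, across 0.4 force along -0.6 z 0.1109 yaw -156.0
```

{"op": "apply_moves", "data": {"targets": [{"travel": [-5, 0, 0], "roll": 0, "jaw": 20}, {"travel": [-4, 0, 0], "roll": 0, "jaw": 20}, {"travel": [-1.5, 0, 0], "roll": 0, "jaw": 20}, {"travel": [-1.5, 0, 0], "roll": 0, "jaw": 20}, {"travel": [-1.5, 0, 0], "roll": 0, "jaw": 20}, {"travel": [-1.5, 0, 0], "roll": 0, "jaw": 20}, {"travel": [-1.5, 0, 0], "roll": 0, "jaw": 20}, {"travel": [-1.5, 0, 0], "roll": 0, "jaw": 20}, {"travel": [0, 0, 0], "roll": 0, "jaw": 20}]}}

```text
clock: 67.5
tool_pos: [0.5424, 0.0487, 0.1096]
orientation: [180.0, -0.2, -156.0]
force: [-5.8, -1.2, 2.2]
opening: 0.0295
gripper_force: 30.0
```

{"op": "apply_moves", "data": {"targets": [{"travel": [-1, 0, 0], "roll": 0, "jaw": 20}, {"travel": [-1, 0, 0], "roll": 0, "jaw": 20}, {"travel": [-1, 0, 0], "roll": 0, "jaw": 20}, {"travel": [-1, 0, 0], "roll": 0, "jaw": 20}, {"travel": [0, 0, 0], "roll": 0, "jaw": 20}]}}

```text
clock: 68.0
tool_pos: [0.5458, 0.0501, 0.1096]
orientation: [180.0, -0.2, -156.0]
force: [-5.6, -2.2, 2.8]
opening: 0.0297
gripper_force: 30.0
```

{"op": "apply_moves", "data": {"targets": [{"travel": [-1, 0, 0], "roll": 0, "jaw": 20}, {"travel": [-1, 0, 0], "roll": 0, "jaw": 20}, {"travel": [0, 0, 0], "roll": 0, "jaw": 20}]}}

```text
clock: 68.3
tool_pos: [0.5458, 0.0501, 0.1091]
orientation: [180.0, -0.4, -156.0]
force: [-10.0, -3.9, 5.9]
opening: 0.0294
gripper_force: 30.0
```

{"op": "apply_moves", "data": {"targets": [{"travel": [-1, 0, 0], "roll": 0, "jaw": 20}, {"travel": [-1, 0, 0], "roll": 0, "jaw": 20}, {"travel": [0, 0, 0], "roll": 0, "jaw": 20}]}}

```text
clock: 68.6
tool_pos: [0.5459, 0.0501, 0.1088]
orientation: [180.0, -0.6, -156.0]
force: [-15.6, -5.6, 8.5]
opening: 0.0293
gripper_force: 30.0
```

{"op": "apply_moves", "data": {"targets": [{"travel": [-1, 0, 0], "roll": 0, "jaw": 20}, {"travel": [-0.5, 0, 0], "roll": 0, "jaw": 20}, {"travel": [0, 0, 0], "roll": 0, "jaw": 20}]}}

```text
clock: 68.9
tool_pos: [0.5459, 0.05, 0.1086]
orientation: [180.0, -0.8, -156.1]
force: [-19.5, -6.5, 11.3]
opening: 0.0297
gripper_force: 30.0
```

```bash
python3 -c "
from h import *
bar()"
```

```text
gap TCP to face (F=540): 20.9, across 0.4 force along -20.5 z 0.1086 yaw -156.1
```

Stop at 21 again. Turn and press end a.

{"op": "apply_moves", "data": {"targets": [{"travel": [15, 0, 0], "roll": 0, "jaw": 20}, {"travel": [30, 0, 0], "roll": 0, "jaw": 20}, {"travel": [40, 0, -10], "roll": 0, "jaw": 20}, {"travel": [25, 0, -35], "roll": 0, "jaw": 20}, {"travel": [0, 0, -25], "roll": 0, "jaw": 20}, {"travel": [0, 0, 0], "roll": 0, "jaw": 20}]}}

```text
clock: 69.5
tool_pos: [0.4542, 0.009, 0.1841]
orientation: [-179.9, 0.5, -155.9]
force: [0.7, -0.0, -0.8]
opening: 0.0296
gripper_force: 30.0
```

{"op": "apply_moves", "data": {"targets": [{"travel": [0, 0, 0], "roll": -8.5, "jaw": 20}, {"travel": [0, 0, 0], "roll": -8.5, "jaw": 20}, {"travel": [0, 0, 0], "roll": -8.5, "jaw": 20}, {"travel": [0, 0, 0], "roll": -8.5, "jaw": 20}, {"travel": [0, 0, 0], "roll": -8.5, "jaw": 20}, {"travel": [0, 0, 0], "roll": -8.5, "jaw": 20}, {"travel": [0, 0, 0], "roll": -8.5, "jaw": 20}, {"travel": [0, 0, 0], "roll": -8.5, "jaw": 20}, {"travel": [0, 0, 0], "roll": -8.5, "jaw": 20}, {"travel": [0, 0, 0], "roll": -8.5, "jaw": 20}]}}

```text
clock: 70.5
tool_pos: [0.4523, 0.0087, 0.1795]
orientation: [180.0, 0.0, -70.6]
force: [-0.7, 0.0, -1.5]
opening: 0.0297
gripper_force: 30.0
```

{"op": "apply_moves", "data": {"targets": [{"travel": [0, 0, 0], "roll": -8.5, "jaw": 20}, {"travel": [0, 0, 0], "roll": -8.5, "jaw": 20}, {"travel": [0, 0, 0], "roll": -8.5, "jaw": 20}, {"travel": [0, 0, 0], "roll": -8.5, "jaw": 20}, {"travel": [0, 0, 0], "roll": -8.5, "jaw": 20}, {"travel": [0, 0, 0], "roll": -8.5, "jaw": 20}, {"travel": [0, 0, 0], "roll": -8.5, "jaw": 20}, {"travel": [0, 0, 0], "roll": -8.5, "jaw": 20}, {"travel": [0, 0, 0], "roll": -8.5, "jaw": 20}, {"travel": [0, 0, 0], "roll": -8.5, "jaw": 20}]}}

```text
clock: 71.5
tool_pos: [0.4523, 0.0087, 0.1795]
orientation: [-180.0, 0.0, 14.4]
force: [0.0, -0.7, -1.6]
opening: 0.0293
gripper_force: 30.0
```

{"op": "apply_moves", "data": {"targets": [{"travel": [0, 0, 0], "roll": -8.5, "jaw": 20}, {"travel": [0, 0, 0], "roll": -1.5, "jaw": 20}, {"travel": [18, 0, 0], "roll": 0, "jaw": 20}, {"travel": [17, 0, 10], "roll": 0, "jaw": 20}, {"travel": [0, 0, 30], "roll": 0, "jaw": 20}, {"travel": [0, 0, 22], "roll": 0, "jaw": 20}, {"travel": [0, 0, 8], "roll": 0, "jaw": 20}, {"travel": [6, 0, 0], "roll": 0, "jaw": 20}, {"travel": [3, 0, 0], "roll": 0, "jaw": 20}, {"travel": [0, 0, 0], "roll": 0, "jaw": 20}]}}

```text
clock: 72.5
tool_pos: [0.4932, 0.0267, 0.1109]
orientation: [180.0, -0.1, 24.0]
force: [-1.3, -0.2, -2.0]
opening: 0.0297
gripper_force: 30.0
```

```bash
python3 -c "
from h import *
bar()"
```

```text
gap TCP to face (F=540): 78.6, across 0.5 force along -1.2 z 0.1109 yaw 24.0
```

{"op": "apply_moves", "data": {"targets": [{"travel": [1, 0, 0], "roll": 0, "jaw": 20}, {"travel": [1, 0, 0], "roll": 0, "jaw": 20}, {"travel": [1, 0, 0], "roll": 0, "jaw": 20}, {"travel": [1, 0, 0], "roll": 0, "jaw": 20}, {"travel": [0, 0, 0], "roll": 0, "jaw": 20}]}}

```text
clock: 73.0
tool_pos: [0.4949, 0.0274, 0.11]
orientation: [-180.0, 0.1, 24.0]
force: [-4.7, -2.2, 0.7]
opening: 0.0296
gripper_force: 30.0
```

{"op": "apply_moves", "data": {"targets": [{"travel": [1, 0, 0], "roll": 0, "jaw": 20}, {"travel": [1, 0, 0], "roll": 0, "jaw": 20}, {"travel": [1, 0, 0], "roll": 0, "jaw": 20}, {"travel": [1, 0, 0], "roll": 0, "jaw": 20}, {"travel": [0, 0, 0], "roll": 0, "jaw": 20}]}}

```text
clock: 73.5
tool_pos: [0.4986, 0.0291, 0.11]
orientation: [-180.0, 0.1, 24.0]
force: [-5.6, -3.0, -0.1]
opening: 0.0293
gripper_force: 30.0
```

{"op": "apply_moves", "data": {"targets": [{"travel": [1, 0, 0], "roll": 0, "jaw": 20}, {"travel": [1, 0, 0], "roll": 0, "jaw": 20}, {"travel": [0, 0, 0], "roll": 0, "jaw": 20}]}}

```text
clock: 73.8
tool_pos: [0.4995, 0.0295, 0.1098]
orientation: [-180.0, 0.2, 24.0]
force: [-6.7, -3.4, 1.5]
opening: 0.0294
gripper_force: 30.0
```

{"op": "apply_moves", "data": {"targets": [{"travel": [1, 0, 0], "roll": 0, "jaw": 20}, {"travel": [1, 0, 0], "roll": 0, "jaw": 20}, {"travel": [0, 0, 0], "roll": 0, "jaw": 20}]}}

```text
clock: 74.1
tool_pos: [0.4996, 0.0295, 0.1093]
orientation: [-180.0, 0.4, 24.0]
force: [-11.3, -4.8, 3.5]
opening: 0.0296
gripper_force: 30.0
```

{"op": "apply_moves", "data": {"targets": [{"travel": [1, 0, 0], "roll": 0, "jaw": 20}, {"travel": [1, 0, 0], "roll": 0, "jaw": 20}, {"travel": [0, 0, 0], "roll": 0, "jaw": 20}]}}

```text
clock: 74.4
tool_pos: [0.4997, 0.0295, 0.1086]
orientation: [-180.0, 0.6, 23.9]
force: [-15.0, -6.1, 3.9]
opening: 0.0297
gripper_force: 30.0
```

```bash
python3 -c "
from h import *
bar()"
```

```text
gap TCP to face (F=540): 71.5, across 0.5 force along -16.2 z 0.1086 yaw 23.9
```

{"op": "apply_moves", "data": {"targets": [{"travel": [-15, 0, 0], "roll": 0, "jaw": 20}, {"travel": [-25, 0, -20], "roll": 0, "jaw": 20}, {"travel": [0, 0, -40], "roll": 0, "jaw": 20}, {"travel": [0, 0, -5], "roll": 7.2, "jaw": 20}, {"travel": [0, 0, 0], "roll": 7.2, "jaw": 20}, {"travel": [0, 0, 0], "roll": 7.2, "jaw": 20}, {"travel": [0, 0, 0], "roll": 6.9, "jaw": 20}, {"travel": [0, 0, 0], "roll": 0, "jaw": 20}, {"travel": [0, 0, 0], "roll": 0, "jaw": 20}]}}

```text
clock: 75.3
tool_pos: [0.4691, 0.0161, 0.1756]
orientation: [-179.9, -0.1, -4.3]
force: [-0.4, -0.2, -0.9]
opening: 0.0299
gripper_force: 30.0
```

```bash
cat >> h.py <<'E'
def cmp(show=True):
    """rows of the bright mask, tray region, first picture against now"""
    g=cv2.imread("pics/top0.png").min(2);im=ctrl.snapshot("top")[...,::-1];cv2.imwrite("pics/tray_last.png",im);h=im.min(2)
    for r in range(185,242,6):
        print(r,*[''.join('#' if v>150 else '+' if v>105 else '-' if v>75 else '.' for v in k[r,86:194:3]) for k in(g,h)])
    plates()
E
python3 - <<'E'
from h import *
cmp()
s=slot(TC,TA,-31,24);plan([(*s,174,TA),(*s,68.5,TA)])
E
```

```text
185 ..-................................. ..-......-.-............-.-..-----.-
191 ---.+++###++-....................... +++.+++###++---..-....--...-..-.....
197 ---.#############################+.. -++.###++++#######################..
203 ..-.+###########################++.. ..-.+##+--+###++++###############+..
209 .---############################+... .---###+.-+###++++###############--.
215 ---+############################+... -++####++++##+-.++###+++++##+++++...
221 ---+#############################..- ++-+##++-++##++-+++++++++++++.......
227 -+-+############################+... ++-###++---++-----+++++--...........
233 ------++#####+++################+... ++--.---++++++++++++...-+-..........
239 .--..........................-...... .+-.....................++..........
plate [-0. 22.] px size [10.7 30.6] 3.4
plate [ 3. 80.] px size [10.9 31.5] 5.7
t 75.35 now [469.   16.  175.5] [-1.8e+02 -1.0e-01 -4.3e+00] F [ 0.3  1.2 -1.6] open 29.7
roll 0.2 travel [-32.1, -263.2, 1.5]
roll -0.0 travel [0.0, -0.0, 105.5]
```

{"op": "apply_moves", "data": {"targets": [{"travel": [-3, -25, 0], "roll": 0.2, "jaw": 20}, {"travel": [-6, -44, 0], "roll": 0, "jaw": 20}, {"travel": [-6, -44, 0], "roll": 0, "jaw": 20}, {"travel": [-6, -44, 0], "roll": 0, "jaw": 20}, {"travel": [-6, -44, 0], "roll": 0, "jaw": 20}, {"travel": [-4, -40, 0], "roll": 0, "jaw": 20}, {"travel": [-1, -22, 0], "roll": 0, "jaw": 20}, {"travel": [0, 0, 25], "roll": 0, "jaw": 20}, {"travel": [0, 0, 40], "roll": 0, "jaw": 20}, {"travel": [0, 0, 22], "roll": 0, "jaw": 20}]}}

```text
clock: 76.35
tool_pos: [0.4572, 0.2797, 0.0856]
orientation: [179.9, 0.1, -4.6]
force: [-1.4, 0.6, -1.5]
opening: 0.0297
gripper_force: 30.0
```

{"op": "apply_moves", "data": {"targets": [{"travel": [0, 0, 10], "roll": 0, "jaw": 20}, {"travel": [0, 0, 5], "roll": 0, "jaw": 20}, {"travel": [0, 0, 3], "roll": 0, "jaw": 20}, {"travel": [0, 0, 0], "roll": 0, "jaw": 20}, {"travel": [0, 0, 0], "roll": 0, "jaw": 20}]}}

```text
clock: 76.85
tool_pos: [0.4587, 0.2811, 0.0711]
orientation: [-179.9, -0.1, -4.7]
force: [-0.4, -0.4, -1.0]
opening: 0.0295
gripper_force: 30.0
```

Run:
```python
from h import *
s=slot(TC,TA,-31,24);plan([(*s,68,TA)])
```

```text
t 76.85 now [458.7 281.1  71.1] [-1.799e+02 -1.000e-01 -4.700e+00] F [-0.4 -0.4 -1. ] open 29.5
roll -0.2 travel [-1.0, 0.2, 3.1]
```

{"op": "apply_moves", "data": {"targets": [{"travel": [0, 0, 2.5], "roll": 0, "jaw": 20}, {"travel": [0, 0, 0], "roll": 0, "jaw": 37}, {"travel": [0, 0, 0], "roll": 0, "jaw": 37}, {"travel": [0, 0, 0], "roll": 0, "jaw": 37}, {"travel": [0, 0, -15], "roll": 0, "jaw": 37}, {"travel": [0, 0, -40], "roll": 0, "jaw": 37}, {"travel": [0, 0, -45], "roll": 0, "jaw": 44}, {"travel": [0, 0, -30], "roll": 0, "jaw": 44}, {"travel": [0, 35, 0], "roll": 8.2, "jaw": 44}, {"travel": [0, 45, 0], "roll": 8.2, "jaw": 44}]}}

```text
clock: 77.85
tool_pos: [0.446, 0.2025, 0.1985]
orientation: [-179.9, -0.1, -21.3]
force: [0.3, -1.1, -0.5]
opening: 0.0437
gripper_force: 0.0
```

{"op": "apply_moves", "data": {"targets": [{"travel": [10, 35, 0], "roll": 8.2, "jaw": 44}, {"travel": [15, 35, 0], "roll": 8.2, "jaw": 44}, {"travel": [20, 35, 0], "roll": 8.2, "jaw": 44}, {"travel": [25, 30, 0], "roll": 8.2, "jaw": 44}, {"travel": [30, 25, 0], "roll": 8.2, "jaw": 44}, {"travel": [35, 20, 0], "roll": 8.2, "jaw": 44}, {"travel": [35, 10, 0], "roll": 7.9, "jaw": 44}, {"travel": [30, 0, 0], "roll": 0, "jaw": 44}, {"travel": [0, 0, 0], "roll": 0, "jaw": 44}, {"travel": [0, 0, 0], "roll": 0, "jaw": 44}]}}

```text
clock: 78.85
tool_pos: [0.4331, -0.0966, 0.1975]
orientation: [180.0, 0.0, -78.3]
force: [1.0, -0.2, 0.2]
opening: 0.0442
gripper_force: 0.0
```

Run:
```python
from h import *
plan([(533.8,-301.7,200,MA),(533.8,-301.7,114,MA)])
```

```text
t 78.85 now [433.1 -96.6 197.5] [180.    0.  -78.3] F [ 1.  -0.2  0.2] open 44.2
roll -0.1 travel [221.3, -56.6, -2.5]
roll -0.0 travel [0.0, -0.0, 86.0]
```

{"op": "apply_moves", "data": {"targets": [{"travel": [30, -8, 0], "roll": 0, "jaw": 44}, {"travel": [45, -12, 0], "roll": 0, "jaw": 44}, {"travel": [45, -12, 0], "roll": 0, "jaw": 44}, {"travel": [45, -12, 0], "roll": 0, "jaw": 44}, {"travel": [38, -9, 0], "roll": 0, "jaw": 44}, {"travel": [18.3, -3.6, 0], "roll": 0, "jaw": 44}, {"travel": [0, 0, 0], "roll": 0, "jaw": 44}, {"travel": [0, 0, 0], "roll": 0, "jaw": 44}]}}

```text
clock: 79.65
tool_pos: [0.5341, -0.3001, 0.197]
orientation: [180.0, 0.0, -78.2]
force: [-0.3, 1.2, -0.6]
opening: 0.0439
gripper_force: 0.0
```

{"op": "apply_moves", "data": {"targets": [{"travel": [0, 0, 28], "roll": 0, "jaw": 44}, {"travel": [0, 0, 30], "roll": 0, "jaw": 44}, {"travel": [0, 0, 17], "roll": 0, "jaw": 44}, {"travel": [0, 0, 8], "roll": 0, "jaw": 44}, {"travel": [0, 0, 0], "roll": 0, "jaw": 10}, {"travel": [0, 0, 0], "roll": 0, "jaw": 10}, {"travel": [0, 0, 0], "roll": 0, "jaw": 10}, {"travel": [0, 0, 0], "roll": 0, "jaw": 10}, {"travel": [0, 0, 0], "roll": 0, "jaw": 10}]}}

```text
clock: 80.55
tool_pos: [0.5338, -0.3013, 0.1157]
orientation: [-180.0, -0.0, -78.2]
force: [-3.2, 0.6, 6.3]
opening: 0.0176
gripper_force: 30.0
```

{"op": "apply_moves", "data": {"targets": [{"travel": [6, 0, 0], "roll": 0, "jaw": 10}, {"travel": [10, 0, 0], "roll": 0, "jaw": 10}, {"travel": [12, 0, 0], "roll": 0, "jaw": 10}, {"travel": [8, 0, 0], "roll": 0, "jaw": 10}, {"travel": [4, 0, 0], "roll": 0, "jaw": 10}, {"travel": [2, 0, 0], "roll": 0, "jaw": 10}, {"travel": [1, 0, 0], "roll": 0, "jaw": 10}, {"travel": [0, 0, 0], "roll": 0, "jaw": 10}, {"travel": [0, 0, 0], "roll": 0, "jaw": 10}]}}

```text
clock: 81.45
tool_pos: [0.5428, -0.3424, 0.1157]
orientation: [-180.0, 0.0, -78.2]
force: [-2.1, 6.1, 9.2]
opening: 0.0176
gripper_force: 30.0
```

{"op": "apply_moves", "data": {"targets": [{"travel": [-6, 0, 0], "roll": 0, "jaw": 10}, {"travel": [-10, 0, 0], "roll": 0, "jaw": 10}, {"travel": [-10, 0, 0], "roll": 0, "jaw": 10}, {"travel": [-10, 0, 0], "roll": 0, "jaw": 10}, {"travel": [-5, 0, 0], "roll": 0, "jaw": 10}, {"travel": [-2, 0, 0], "roll": 0, "jaw": 10}, {"travel": [-1.5, 0, 0], "roll": 0, "jaw": 10}, {"travel": [0, 0, 0], "roll": 0, "jaw": 10}, {"travel": [0, 0, 0], "roll": 0, "jaw": 10}]}}

```text
clock: 82.35
tool_pos: [0.5338, -0.3011, 0.1157]
orientation: [-180.0, -0.1, -78.2]
force: [-3.4, -7.5, 4.3]
opening: 0.0178
gripper_force: 30.0
```

Run:
```python
from h import *
cmp()
plan([(533.8,-301.5,114,MA)])
```

```text
185 ..-................................. ..+.-...-.--------------------------
191 ---.+++###++-....................... +++-+++####+----...............-----
197 ---.#############################+.. +++.###++++####++++++++++++++++++-..
203 ..-.+###########################++.. .-+.###++-+###+---+++----++++++++...
209 .---############################+... --+-###+--+###----++----+++++++++...
215 ---+############################+... +++####++++##++.--++-..-+++++++++...
221 ---+#############################..- ++-###++-++##+-.--++-.--+++++++++...
227 -+-+############################+... ++-####++++##----+++----+++++#+##...
233 ------++#####+++################+... ++++-+++###++++++++++++++++######---
239 .--..........................-...... .+-.-.-...................----------
plate [  3. -34.] px size [11.  30.7] 3.4
plate [-1. 21.] px size [11.1 31.3] 4.2
plate [ 3. 80.] px size [11.  31.3] 5.4
t 82.4 now [ 533.8 -301.1  115.7] [-1.80e+02 -1.00e-01 -7.82e+01] F [-1.8 -7.5  4.1] open 17.5
roll 0.0 travel [0.3, 0.1, 1.7]
```

{"op": "apply_moves", "data": {"targets": [{"travel": [0, 0, 0], "roll": 0, "jaw": 44}, {"travel": [0, 0, 0], "roll": 0, "jaw": 44}, {"travel": [0, 0, 0], "roll": 0, "jaw": 44}, {"travel": [0, 0, -20], "roll": 0, "jaw": 44}, {"travel": [0, 0, -40], "roll": 0, "jaw": 56}, {"travel": [0, 0, -30], "roll": 0, "jaw": 60}, {"travel": [-40, 0, 0], "roll": 0, "jaw": 60}, {"travel": [-48, 0, 0], "roll": 0, "jaw": 60}, {"travel": [-40, 0, 0], "roll": 0, "jaw": 60}, {"travel": [-9, 0, 0], "roll": 0, "jaw": 60}]}}

```text
clock: 83.4
tool_pos: [0.5049, -0.1625, 0.2049]
orientation: [-179.9, 0.0, -78.0]
force: [0.9, -0.4, 0.4]
opening: 0.0601
gripper_force: 0.0
```

{"op": "apply_moves", "data": {"targets": [{"travel": [0, 0, 0], "roll": 0, "jaw": 60}, {"travel": [0, 0, 0], "roll": 0, "jaw": 60}]}}

```text
clock: 83.6
tool_pos: [0.5061, -0.1656, 0.2047]
orientation: [-180.0, -0.0, -78.1]
force: [-0.2, -0.1, 0.2]
opening: 0.0604
gripper_force: 0.0
```

Run:
```python
from h import *
plan([(504.7,-166.5,83,MA)])
```

```text
t 83.6 now [ 506.1 -165.6  204.7] [-180.    -0.   -78.1] F [-0.2 -0.1  0.2] open 60.4
roll 0.1 travel [0.6, 1.5, 121.7]
```

{"op": "apply_moves", "data": {"targets": [{"travel": [0.6, 1.5, 35], "roll": 0, "jaw": 60}, {"travel": [0, 0, 45], "roll": 0, "jaw": 60}, {"travel": [0, 0, 28], "roll": 0, "jaw": 60}, {"travel": [0, 0, 13.7], "roll": 0, "jaw": 60}, {"travel": [0, 0, 0], "roll": 0, "jaw": 20}, {"travel": [0, 0, 0], "roll": 0, "jaw": 20}, {"travel": [0, 0, 0], "roll": 0, "jaw": 20}, {"travel": [0, 0, 0], "roll": 0, "jaw": 20}, {"travel": [0, 0, 0], "roll": 0, "jaw": 20}, {"travel": [0, 0, 0], "roll": 0, "jaw": 20}]}}

```text
clock: 84.6
tool_pos: [0.5049, -0.1665, 0.0838]
orientation: [-179.9, -0.0, -78.2]
force: [-0.2, -1.6, 4.2]
opening: 0.0297
gripper_force: 30.0
```

{"op": "apply_moves", "data": {"targets": [{"travel": [-8, 0, 0], "roll": 0, "jaw": 20}, {"travel": [-15, 0, 0], "roll": 0, "jaw": 20}, {"travel": [-20, 0, 0], "roll": 0, "jaw": 20}, {"travel": [-20, 0, 0], "roll": 0, "jaw": 20}, {"travel": [-20, 0, 0], "roll": 0, "jaw": 20}, {"travel": [-7, 0, 0], "roll": 0, "jaw": 20}, {"travel": [0, 0, -30], "roll": 0, "jaw": 20}, {"travel": [0, 0, -40], "roll": 0, "jaw": 20}, {"travel": [0, 0, -20], "roll": 0, "jaw": 20}, {"travel": [0, 0, 0], "roll": 0, "jaw": 20}]}}

```text
clock: 85.6
tool_pos: [0.4877, -0.078, 0.176]
orientation: [-179.7, -0.0, -78.1]
force: [-0.7, -0.1, -0.9]
opening: 0.0294
gripper_force: 30.0
```

{"op": "apply_moves", "data": {"targets": [{"travel": [0, 0, 0], "roll": 7.78, "jaw": 20}, {"travel": [0, 0, 0], "roll": 7.78, "jaw": 20}, {"travel": [0, 0, 0], "roll": 7.78, "jaw": 20}, {"travel": [0, 0, 0], "roll": 7.78, "jaw": 20}, {"travel": [0, 0, 0], "roll": 7.78, "jaw": 20}, {"travel": [0, 0, 0], "roll": 7.78, "jaw": 20}, {"travel": [0, 0, 0], "roll": 7.78, "jaw": 20}, {"travel": [0, 0, 0], "roll": 7.78, "jaw": 20}, {"travel": [0, 0, 0], "roll": 7.78, "jaw": 20}, {"travel": [0, 0, 0], "roll": 7.78, "jaw": 20}]}}

```text
clock: 86.6
tool_pos: [0.4851, -0.0783, 0.1717]
orientation: [180.0, -0.1, -156.3]
force: [0.3, -0.5, -1.4]
opening: 0.0295
gripper_force: 30.0
```

{"op": "apply_moves", "data": {"targets": [{"travel": [-26, 31, 0], "roll": 0, "jaw": 20}, {"travel": [-26, 31, 0], "roll": 0, "jaw": 20}, {"travel": [-26, 31, 0], "roll": 0, "jaw": 20}, {"travel": [0, 0, 30], "roll": 0, "jaw": 20}, {"travel": [0, 0, 23], "roll": 0, "jaw": 20}, {"travel": [0, 0, 10], "roll": 0, "jaw": 20}, {"travel": [-5, 0, 0], "roll": 0, "jaw": 20}, {"travel": [-4, 0, 0], "roll": 0, "jaw": 20}, {"travel": [0, 0, 0], "roll": 0, "jaw": 20}, {"travel": [0, 0, 0], "roll": 0, "jaw": 20}]}}

```text
clock: 87.6
tool_pos: [0.5282, 0.0422, 0.1108]
orientation: [-180.0, 0.1, -156.0]
force: [-0.1, 0.2, -1.6]
opening: 0.0297
gripper_force: 30.0
```

```bash
python3 -c "
from h import *
bar()"
```

```text
gap TCP to face (F=540): 40.3, across 0.4 force along -0.0 z 0.1108 yaw -156.0
```

{"op": "apply_moves", "data": {"targets": [{"travel": [-5, 0, 0], "roll": 0, "jaw": 20}, {"travel": [-4, 0, 0], "roll": 0, "jaw": 20}, {"travel": [-1.5, 0, 0], "roll": 0, "jaw": 20}, {"travel": [-1.5, 0, 0], "roll": 0, "jaw": 20}, {"travel": [-1.5, 0, 0], "roll": 0, "jaw": 20}, {"travel": [-1.5, 0, 0], "roll": 0, "jaw": 20}, {"travel": [-1.5, 0, 0], "roll": 0, "jaw": 20}, {"travel": [-1.5, 0, 0], "roll": 0, "jaw": 20}, {"travel": [0, 0, 0], "roll": 0, "jaw": 20}]}}

```text
clock: 88.5
tool_pos: [0.5423, 0.0487, 0.1094]
orientation: [180.0, -0.2, -156.0]
force: [-4.3, -1.1, 2.6]
opening: 0.0295
gripper_force: 30.0
```

{"op": "apply_moves", "data": {"targets": [{"travel": [-1, 0, 0], "roll": 0, "jaw": 20}, {"travel": [-1, 0, 0], "roll": 0, "jaw": 20}, {"travel": [-1, 0, 0], "roll": 0, "jaw": 20}, {"travel": [-1, 0, 0], "roll": 0, "jaw": 20}, {"travel": [0, 0, 0], "roll": 0, "jaw": 20}]}}

```text
clock: 89.0
tool_pos: [0.5457, 0.0502, 0.1094]
orientation: [180.0, -0.2, -156.0]
force: [-5.5, -1.4, 2.3]
opening: 0.0298
gripper_force: 30.0
```

{"op": "apply_moves", "data": {"targets": [{"travel": [-1, 0, 0], "roll": 0, "jaw": 20}, {"travel": [-1, 0, 0], "roll": 0, "jaw": 20}, {"travel": [0, 0, 0], "roll": 0, "jaw": 20}]}}

```text
clock: 89.3
tool_pos: [0.5458, 0.0501, 0.109]
orientation: [180.0, -0.4, -156.0]
force: [-10.7, -4.0, 4.8]
opening: 0.0299
gripper_force: 30.0
```

{"op": "apply_moves", "data": {"targets": [{"travel": [-1, 0, 0], "roll": 0, "jaw": 20}, {"travel": [-1, 0, 0], "roll": 0, "jaw": 20}, {"travel": [0, 0, 0], "roll": 0, "jaw": 20}]}}

```text
clock: 89.6
tool_pos: [0.5458, 0.0501, 0.1087]
orientation: [180.0, -0.6, -156.0]
force: [-14.8, -6.0, 8.4]
opening: 0.0296
gripper_force: 30.0
```

{"op": "apply_moves", "data": {"targets": [{"travel": [-1, 0, 0], "roll": 0, "jaw": 20}, {"travel": [-0.5, 0, 0], "roll": 0, "jaw": 20}, {"travel": [0, 0, 0], "roll": 0, "jaw": 20}]}}

```text
clock: 89.9
tool_pos: [0.5459, 0.0501, 0.1085]
orientation: [180.0, -0.8, -156.1]
force: [-18.6, -5.4, 12.0]
opening: 0.0295
gripper_force: 30.0
```

```bash
python3 -c "
from h import *
bar()"
```

```text
gap TCP to face (F=540): 20.9, across 0.5 force along -19.2 z 0.1085 yaw -156.1
```

{"op": "apply_moves", "data": {"targets": [{"travel": [15, 0, 0], "roll": 0, "jaw": 20}, {"travel": [30, 0, 0], "roll": 0, "jaw": 20}, {"travel": [40, 0, -10], "roll": 0, "jaw": 20}, {"travel": [25, 0, -35], "roll": 0, "jaw": 20}, {"travel": [0, 0, -25], "roll": 0, "jaw": 20}, {"travel": [0, 0, 0], "roll": 0, "jaw": 20}]}}

```text
clock: 90.5
tool_pos: [0.4541, 0.009, 0.1839]
orientation: [-179.9, 0.5, -155.9]
force: [0.9, -0.2, -0.9]
opening: 0.0299
gripper_force: 30.0
```

{"op": "apply_moves", "data": {"targets": [{"travel": [0, 0, 0], "roll": -8.5, "jaw": 20}, {"travel": [0, 0, 0], "roll": -8.5, "jaw": 20}, {"travel": [0, 0, 0], "roll": -8.5, "jaw": 20}, {"travel": [0, 0, 0], "roll": -8.5, "jaw": 20}, {"travel": [0, 0, 0], "roll": -8.5, "jaw": 20}, {"travel": [0, 0, 0], "roll": -8.5, "jaw": 20}, {"travel": [0, 0, 0], "roll": -8.5, "jaw": 20}, {"travel": [0, 0, 0], "roll": -8.5, "jaw": 20}, {"travel": [0, 0, 0], "roll": -8.5, "jaw": 20}, {"travel": [0, 0, 0], "roll": -8.5, "jaw": 20}]}}

```text
clock: 91.5
tool_pos: [0.4523, 0.0087, 0.1794]
orientation: [180.0, 0.0, -70.6]
force: [-0.7, -0.3, -0.8]
opening: 0.0296
gripper_force: 30.0
```

{"op": "apply_moves", "data": {"targets": [{"travel": [0, 0, 0], "roll": -8.5, "jaw": 20}, {"travel": [0, 0, 0], "roll": -8.5, "jaw": 20}, {"travel": [0, 0, 0], "roll": -8.5, "jaw": 20}, {"travel": [0, 0, 0], "roll": -8.5, "jaw": 20}, {"travel": [0, 0, 0], "roll": -8.5, "jaw": 20}, {"travel": [0, 0, 0], "roll": -8.5, "jaw": 20}, {"travel": [0, 0, 0], "roll": -8.5, "jaw": 20}, {"travel": [0, 0, 0], "roll": -8.5, "jaw": 20}, {"travel": [0, 0, 0], "roll": -8.5, "jaw": 20}, {"travel": [0, 0, 0], "roll": -8.5, "jaw": 20}]}}

```text
clock: 92.5
tool_pos: [0.4523, 0.0086, 0.1793]
orientation: [-180.0, 0.0, 14.4]
force: [0.6, -1.1, -1.2]
opening: 0.0294
gripper_force: 30.0
```

{"op": "apply_moves", "data": {"targets": [{"travel": [0, 0, 0], "roll": -8.5, "jaw": 20}, {"travel": [0, 0, 0], "roll": -1.5, "jaw": 20}, {"travel": [18, 0, 0], "roll": 0, "jaw": 20}, {"travel": [17, 0, 10], "roll": 0, "jaw": 20}, {"travel": [0, 0, 30], "roll": 0, "jaw": 20}, {"travel": [0, 0, 22], "roll": 0, "jaw": 20}, {"travel": [0, 0, 8], "roll": 0, "jaw": 20}, {"travel": [6, 0, 0], "roll": 0, "jaw": 20}, {"travel": [3, 0, 0], "roll": 0, "jaw": 20}, {"travel": [0, 0, 0], "roll": 0, "jaw": 20}]}}

```text
clock: 93.5
tool_pos: [0.4937, 0.027, 0.111]
orientation: [180.0, -0.1, 24.0]
force: [0.1, -0.3, 0.1]
opening: 0.0295
gripper_force: 30.0
```

```bash
python3 -c "
from h import *
bar()"
```

```text
gap TCP to face (F=540): 78.0, across 0.6 force along -0.0 z 0.111 yaw 24.0
```

{"op": "apply_moves", "data": {"targets": [{"travel": [1, 0, 0], "roll": 0, "jaw": 20}, {"travel": [1, 0, 0], "roll": 0, "jaw": 20}, {"travel": [1, 0, 0], "roll": 0, "jaw": 20}, {"travel": [1, 0, 0], "roll": 0, "jaw": 20}, {"travel": [1, 0, 0], "roll": 0, "jaw": 20}, {"travel": [1, 0, 0], "roll": 0, "jaw": 20}, {"travel": [1, 0, 0], "roll": 0, "jaw": 20}, {"travel": [1, 0, 0], "roll": 0, "jaw": 20}, {"travel": [0, 0, 0], "roll": 0, "jaw": 20}]}}

```text
clock: 94.4
tool_pos: [0.4982, 0.029, 0.1095]
orientation: [-180.0, 0.2, 24.0]
force: [-5.6, -1.5, 1.8]
opening: 0.0294
gripper_force: 30.0
```

{"op": "apply_moves", "data": {"targets": [{"travel": [1, 0, 0], "roll": 0, "jaw": 20}, {"travel": [1, 0, 0], "roll": 0, "jaw": 20}, {"travel": [0, 0, 0], "roll": 0, "jaw": 20}]}}

```text
clock: 94.7
tool_pos: [0.4995, 0.0295, 0.1094]
orientation: [-180.0, 0.2, 24.0]
force: [-7.2, -2.3, 2.1]
opening: 0.0299
gripper_force: 30.0
```

{"op": "apply_moves", "data": {"targets": [{"travel": [1, 0, 0], "roll": 0, "jaw": 20}, {"travel": [1, 0, 0], "roll": 0, "jaw": 20}, {"travel": [0, 0, 0], "roll": 0, "jaw": 20}]}}

```text
clock: 95.0
tool_pos: [0.4996, 0.0295, 0.1088]
orientation: [-180.0, 0.4, 24.0]
force: [-10.1, -4.7, 4.6]
opening: 0.0294
gripper_force: 30.0
```

{"op": "apply_moves", "data": {"targets": [{"travel": [1, 0, 0], "roll": 0, "jaw": 20}, {"travel": [1, 0, 0], "roll": 0, "jaw": 20}, {"travel": [0, 0, 0], "roll": 0, "jaw": 20}]}}

```text
clock: 95.3
tool_pos: [0.4997, 0.0296, 0.1082]
orientation: [-180.0, 0.6, 23.9]
force: [-13.9, -6.0, 3.4]
opening: 0.0296
gripper_force: 30.0
```

```bash
python3 -c "
from h import *
bar()"
```

```text
gap TCP to face (F=540): 71.5, across 0.5 force along -15.1 z 0.1082 yaw 23.9
```

{"op": "apply_moves", "data": {"targets": [{"travel": [-15, 0, 0], "roll": 0, "jaw": 20}, {"travel": [-25, 0, -20], "roll": 0, "jaw": 20}, {"travel": [0, 0, -40], "roll": 0, "jaw": 20}, {"travel": [0, 0, -5], "roll": 7.2, "jaw": 20}, {"travel": [0, 0, 0], "roll": 7.2, "jaw": 20}, {"travel": [0, 0, 0], "roll": 7.2, "jaw": 20}, {"travel": [0, 0, 0], "roll": 6.9, "jaw": 20}, {"travel": [0, 0, 0], "roll": 0, "jaw": 20}, {"travel": [0, 0, 0], "roll": 0, "jaw": 20}]}}

```text
clock: 96.2
tool_pos: [0.4688, 0.016, 0.1752]
orientation: [-180.0, -0.1, -4.3]
force: [0.5, -0.2, -0.9]
opening: 0.0296
gripper_force: 30.0
```

Run:
```python
from h import *
cmp()
s=slot(TC,TA,-88,23);plan([(*s,174,TA),(*s,68.5,TA)])
```

```text
185 ..-................................. ..+.....-...-..--....-..--...-.-----
191 ---.+++###++-....................... +++.+++###++-------.-.-...---.-.--.-
197 ---.#############################+.. -++.###++++#######################.-
203 ..-.+###########################++.. ..-.+##++-+###++++##+++++########+-.
209 .---############################+... .---###+.-+###++++##++++#########-..
215 ---+############################+... +++####++++##+-.++##+..-++##+++++...
221 ---+#############################..- ++-+##++-++##++-++++-.--+++++.......
227 -+-+############################+... ++-###++---++-----++-----...........
233 ------++#####+++################+... ++--.---++++++++++++...-+-..........
239 .--..........................-...... .+-.....................++..........
plate [  3. -33.] px size [30. 11.] 90.0
plate [-2. 23.] px size [11.1 31.2] 2.9
plate [ 4. 80.] px size [11.  31.3] 5.2
t 96.25 now [468.7  15.9 175.1] [-1.8e+02 -1.0e-01 -4.3e+00] F [-0.8 -0.3  0.1] open 29.6
roll 0.2 travel [-30.8, -206.3, 1.1]
roll -0.0 travel [0.0, -0.0, 105.5]
```

{"op": "apply_moves", "data": {"targets": [{"travel": [-3, -22, 0], "roll": 0.2, "jaw": 20}, {"travel": [-6, -42, 0], "roll": 0, "jaw": 20}, {"travel": [-6, -42, 0], "roll": 0, "jaw": 20}, {"travel": [-6, -42, 0], "roll": 0, "jaw": 20}, {"travel": [-6, -37, 0], "roll": 0, "jaw": 20}, {"travel": [-3.8, -20, 0], "roll": 0, "jaw": 20}, {"travel": [0, 0, 0], "roll": 0, "jaw": 20}, {"travel": [0, 0, 25], "roll": 0, "jaw": 20}, {"travel": [0, 0, 40], "roll": 0, "jaw": 20}, {"travel": [0, 0, 22], "roll": 0, "jaw": 20}]}}

```text
clock: 97.25
tool_pos: [0.4535, 0.2213, 0.0856]
orientation: [179.9, 0.1, -4.6]
force: [-0.2, -0.0, -1.4]
opening: 0.0298
gripper_force: 30.0
```

{"op": "apply_moves", "data": {"targets": [{"travel": [0, 0, 10], "roll": 0, "jaw": 20}, {"travel": [0, 0, 5], "roll": 0, "jaw": 20}, {"travel": [0, 0, 3], "roll": 0, "jaw": 20}, {"travel": [0, 0, 0], "roll": 0, "jaw": 20}, {"travel": [0, 0, 0], "roll": 0, "jaw": 20}]}}

```text
clock: 97.75
tool_pos: [0.4551, 0.2231, 0.0708]
orientation: [-179.9, -0.1, -4.7]
force: [-0.6, -0.4, -0.5]
opening: 0.0292
gripper_force: 30.0
```

Run:
```python
from h import *
s=slot(TC,TA,-87,23);plan([(*s,68,TA)])
```

```text
t 97.75 now [455.1 223.1  70.8] [-1.799e+02 -1.000e-01 -4.700e+00] F [-0.6 -0.4 -0.5] open 29.2
roll -0.2 travel [-1.0, -1.9, 2.8]
```

{"op": "apply_moves", "data": {"targets": [{"travel": [0, 0, 2.5], "roll": 0, "jaw": 20}, {"travel": [0, 0, 0], "roll": 0, "jaw": 37}, {"travel": [0, 0, 0], "roll": 0, "jaw": 37}, {"travel": [0, 0, 0], "roll": 0, "jaw": 37}, {"travel": [0, 0, -15], "roll": 0, "jaw": 37}, {"travel": [0, 0, -40], "roll": 0, "jaw": 37}, {"travel": [0, 0, -45], "roll": 0, "jaw": 44}, {"travel": [0, 0, -30], "roll": 0, "jaw": 44}, {"travel": [0, 35, 0], "roll": 8.2, "jaw": 44}, {"travel": [10, 40, 0], "roll": 8.2, "jaw": 44}]}}

```text
clock: 98.75
tool_pos: [0.4527, 0.1469, 0.1986]
orientation: [-179.9, -0.1, -21.3]
force: [0.9, 0.2, -0.5]
opening: 0.044
gripper_force: 0.0
```

{"op": "apply_moves", "data": {"targets": [{"travel": [10, 35, 0], "roll": 8.2, "jaw": 44}, {"travel": [15, 35, 0], "roll": 8.2, "jaw": 44}, {"travel": [20, 35, 0], "roll": 8.2, "jaw": 44}, {"travel": [25, 20, 0], "roll": 8.2, "jaw": 44}, {"travel": [30, 10, 0], "roll": 8.2, "jaw": 44}, {"travel": [35, 0, 0], "roll": 8.2, "jaw": 44}, {"travel": [35, 0, 0], "roll": 7.9, "jaw": 44}, {"travel": [30, 0, 0], "roll": 0, "jaw": 44}, {"travel": [0, 0, 0], "roll": 0, "jaw": 44}, {"travel": [0, 0, 0], "roll": 0, "jaw": 44}]}}

```text
clock: 99.75
tool_pos: [0.4866, -0.1234, 0.1971]
orientation: [180.0, 0.0, -78.3]
force: [-0.5, -0.2, 0.8]
opening: 0.044
gripper_force: 0.0
```

Run:
```python
from h import *
plan([(533.8,-301.7,200,MA),(533.8,-301.7,114,MA)])
```

```text
t 99.75 now [ 486.6 -123.4  197.1] [180.    0.  -78.3] F [-0.5 -0.2  0.8] open 44.0
roll -0.1 travel [184.2, -9.7, -2.9]
roll -0.0 travel [0.0, -0.0, 86.0]
```

{"op": "apply_moves", "data": {"targets": [{"travel": [30, -2, 0], "roll": 0, "jaw": 44}, {"travel": [45, -3, 0], "roll": 0, "jaw": 44}, {"travel": [45, -3, 0], "roll": 0, "jaw": 44}, {"travel": [42, -1.7, 0], "roll": 0, "jaw": 44}, {"travel": [22.2, 0, 0], "roll": 0, "jaw": 44}, {"travel": [0, 0, 0], "roll": 0, "jaw": 44}, {"travel": [0, 0, 0], "roll": 0, "jaw": 44}]}}

```text
clock: 100.45
tool_pos: [0.5339, -0.3003, 0.1971]
orientation: [180.0, 0.0, -78.2]
force: [0.4, 0.2, 1.4]
opening: 0.0442
gripper_force: 0.0
```

{"op": "apply_moves", "data": {"targets": [{"travel": [0, 0, 28], "roll": 0, "jaw": 44}, {"travel": [0, 0, 30], "roll": 0, "jaw": 44}, {"travel": [0, 0, 17], "roll": 0, "jaw": 44}, {"travel": [0, 0, 8], "roll": 0, "jaw": 44}, {"travel": [0, 0, 0], "roll": 0, "jaw": 10}, {"travel": [0, 0, 0], "roll": 0, "jaw": 10}, {"travel": [0, 0, 0], "roll": 0, "jaw": 10}, {"travel": [0, 0, 0], "roll": 0, "jaw": 10}, {"travel": [0, 0, 0], "roll": 0, "jaw": 10}]}}

```text
clock: 101.35
tool_pos: [0.5338, -0.3013, 0.1155]
orientation: [-180.0, -0.0, -78.2]
force: [-3.8, 1.3, 6.9]
opening: 0.0175
gripper_force: 30.0
```

{"op": "apply_moves", "data": {"targets": [{"travel": [6, 0, 0], "roll": 0, "jaw": 10}, {"travel": [10, 0, 0], "roll": 0, "jaw": 10}, {"travel": [12, 0, 0], "roll": 0, "jaw": 10}, {"travel": [8, 0, 0], "roll": 0, "jaw": 10}, {"travel": [4, 0, 0], "roll": 0, "jaw": 10}, {"travel": [2, 0, 0], "roll": 0, "jaw": 10}, {"travel": [1.5, 0, 0], "roll": 0, "jaw": 10}, {"travel": [0, 0, 0], "roll": 0, "jaw": 10}, {"travel": [0, 0, 0], "roll": 0, "jaw": 10}]}}

```text
clock: 102.25
tool_pos: [0.5428, -0.3424, 0.1154]
orientation: [-180.0, 0.1, -78.2]
force: [-3.9, 8.4, 9.2]
opening: 0.0175
gripper_force: 30.0
```

{"op": "apply_moves", "data": {"targets": [{"travel": [0, 0, 0], "roll": 0, "jaw": 50}, {"travel": [0, 0, 0], "roll": 0, "jaw": 50}, {"travel": [0, 0, 0], "roll": 0, "jaw": 50}, {"travel": [0, 0, 0], "roll": 0, "jaw": 50}, {"travel": [0, 0, -20], "roll": 0, "jaw": 50}, {"travel": [0, 0, -40], "roll": 0, "jaw": 50}, {"travel": [0, 0, -40], "roll": 0, "jaw": 50}, {"travel": [35, 0, -20], "roll": 0, "jaw": 50}, {"travel": [40, 0, 0], "roll": 0, "jaw": 50}, {"travel": [40, 0, 0], "roll": 0, "jaw": 50}]}}

```text
clock: 103.25
tool_pos: [0.5674, -0.4574, 0.236]
orientation: [-179.9, -0.1, -78.1]
force: [0.9, -0.3, 0.6]
opening: 0.0503
gripper_force: 0.0
```

Run:
```python
from h import *
cmp()
im=cv2.imread("pics/tray_last.png");s=ctrl.snapshot("side")[...,::-1]
a=cv2.resize(im[150:260,70:390],(800,275),interpolation=cv2.INTER_CUBIC)
b=cv2.resize(s[130:300,150:370],(420,325),interpolation=cv2.INTER_CUBIC)
o=np.zeros((600,800,3),np.uint8);o[:275]=a;o[275:,:420]=b;cv2.imwrite("pics/fin.png",o)
```

```text
185 ..-................................. ..+-----.------------...............
191 ---.+++###++-....................... +++-#+#####+---------...............
197 ---.#############################+.. +++.###++++############++++++++++-..
203 ..-.+###########################++.. .-+.###++-+###++++##++--+++----++-..
209 .---############################+... --++###+--+###++++##+---+++----++...
215 ---+############################+... +++####++++##++.++#+-..-+++-..-++..-
221 ---+#############################..- ++-###++-++##++-+-++-.--+++----++.--
227 -+-+############################+... +++####++++##+++-+++----+++---+++.--
233 ------++#####+++################+... ++++++++######+++++++++++++++++++---
239 .--..........................-...... .++---.-----...................-----
plate [  4. -91.] px size [10.9 30.7] 3.6
plate [  3. -34.] px size [10.9 30.8] 4.1
plate [-0. 23.] px size [11.  30.5] 3.2
plate [ 4. 80.] px size [10.9 31.2] 5.0
```

View pics/fin.png

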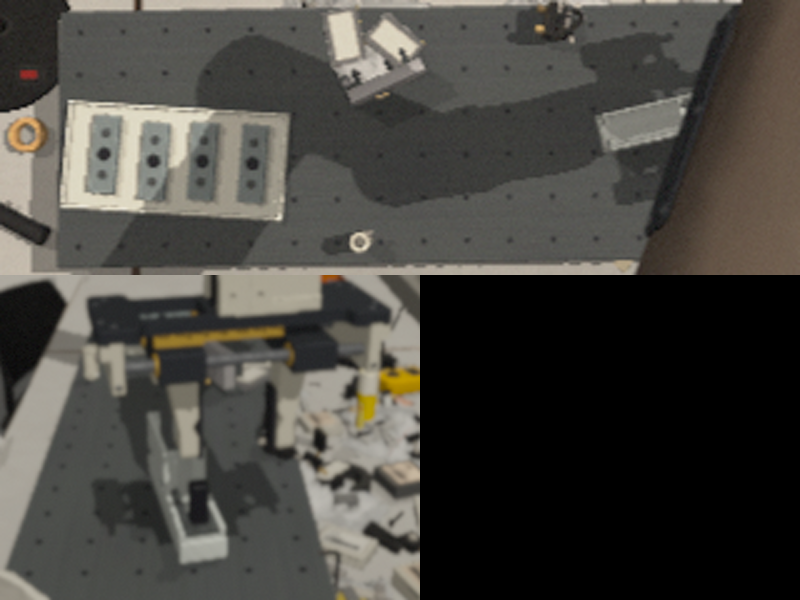

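The picture shows four plates lying flat in the tray (columns 90–265, rows 115–200 of the crop), the magazine empty and the knob drawn back to the end of its travel.

```bash
python3 -c "
from plant import ctrl
print(ctrl.close_job())"
```

```text
the job is handed in; nothing more can be done
None
```

The job is handed in, though no verdict came back: all four plates lie flat in the tray with the pins at both ends pressed to a hard stop on the bar, the magazine is empty, and the pusher is fully home. Plate 1 drooped and shifted a little in the grip, and I did not re-press it to check.

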